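# Empty the plaster mixing pot and hold it down on the vibrator

## Robot

A 7-joint arm with a two-finger parallel gripper is mounted at the origin on the work surface. World frame = base frame: x ahead of the robot, y to its left, z up, the work surface at z = 0. Lengths are in m, angles in rad, forces in N, time in s.
With the tool pointing down it reaches from about 0.35 to 0.9 m from the base axis. Payload 7.2 kg.
Tool frame: the origin (TCP) lies at the very end of the fingers, on their centre line; the grasp point (between the pads) lies 19 mm behind it (bot.grip_point_offset is the distance from the TCP to the grasp point, in m); z points along the fingers, y is the direction in which the jaws open and shut (so a half turn about z gives the same grasp; the last joint's range is limited). The gripper opens to 85 mm and grips with 20 to 120 N. Pads are 22 mm wide; open, the fingers measure 114 mm over their backs; the gripper's body (76 mm by 85 mm) begins 54 mm behind the grasp point. The pads swing forward as they close: fully open they stand 13 mm farther back than shut.
Start: joints at [1.12, 0.411, -0.013, 1.596, 0.006, 1.134, -0.082], TCP at [0.233, -0.58, 0.231] pointing down, gripper open.
Joint ranges: [-2.95, 2.95], [-0.29, 1.99], [-1.47, 1.44], [0.14, 2.54], [-1.03, 4.17], [0.13, 1.85], [-2.86, 2.86]. Speed limits (rad/s): [2.39, 2.39, 3.01, 3.01, 3.14, 3.14, 3.14].

## Interface

Orientations are given as a unit quaternion [x, y, z, w].
In Python, from rig import telemetry, imaging, hand_in, bot gives the robot as it stands. The module is installed in compiled form; this text tells all that it offers.
- The arm moves only by the tool play_rows, never from a script. Its argument "deltas" is a list of rows, each a list of 3 entries, a list of its own where there are three numbers: the turn, a rotation vector about the tool's x, y, z in degrees, then the shift along the tool's x, y, z in cm, then the finger opening in cm, from 0 to 8.54. In form: [[[rx, ry, rz], [tx, ty, tz], fingers], ...]. A call has 1 to 12 rows; each row shifts and turns the commanded pose from where the row before left it, along the tool's axes as they then stand; what a row does not reach is not made up. A row lasts 1/12 s, in which the tool goes at most 41.7 mm and 7.16 degrees, less where a joint would pass 70% of its speed; a pose out of reach is approached as far as the arm can. A call is refused whole if a number of a shift passes 4.17 or a number of a turn 7.16, either way. A call with a gripper value outside its range is refused whole. The fingers move at their own pace and stop on an object; "squeeze" is the grip in N (left out, the last holds). Time passes only in rows, so rows that do not move let the fingers close. It gives the time, the measured TCP pose, the force and the opening at its end, in the units of the state.
- telemetry.get_state(): the state, without advancing time (a new reading comes with each control period).
- imaging.snapshot(name): name is "scene" or "side" or "wrist"; returns (picture, depth): 480x640x3 uint8, blue, green, red; 480x640 float32, m along the optical axis (not along the pixel's ray), 0 where there is no reading.
- imaging.calibration(name): a dict with "K" (3x3 intrinsics, pixels), "k1" (the pictures are not rectified: a ray, as slopes to the right and down, at radius r is drawn at 1 + k1 r^2 times it, then the intrinsics apply), "pose" (4x4, takes a point from camera to world coordinates). Camera axes: x right, y up, looking along -z (the intrinsics and any distortion apply to the point x, -y, -z); pixel columns grow to the right and rows downward; lengths in m; the calibration is good to about 2 mm. A picture is of the moment at which its call begins: read the wrist's pose just before it. calibration takes no time and is no camera call; for the wrist camera it gives the pose at the moment of the call.
- hand_in(): hands the job in, once; it reports no verdict.
The state is a dict: "clock": time; "joint_pos": joint angles; "joint_velocities": joint speeds; "joint_torque": joint torques, N m; "ee_pos": TCP position; "tcp_rot": TCP orientation; "wrist_force": force on the tool from outside, world axes, zero at the start; "torque": the same for the moment, N m; "width": finger opening in m.
Only numpy, scipy, OpenCV 4.12 (cv2) and the standard library are available. Lean on these libraries where they do the work, as an engineer would, in place of code of your own. Each camera call takes 0.05 s, during which the arm holds its last target.

## Task

The steel mixing pot still has five lumps of old set plaster in it: tip them all out into the grey waste tray, then stand the empty pot upright in the sprung ring of the vibrator. Press the pot down, firmly but without ramming it, until its base is hard on the vibrating head under the ring, and finish while you are still gripping it and holding it down there, because the vibrator runs only while the pot is held down for the fresh mix. Leave the flask, the jar and the spatula as they are.

Things in the scene. Friction and masses are not known exactly. Their poses are not given: they have to be found in the camera images.
- pot_mid (a point): loose plain steel mixing pot, open at the top, 85 mm high, slightly tapered: outside diameter 56 mm at the base and 66 mm at the rim (61 mm half-way up), wall 3 mm, floor 4 mm thick, 0.16 to 0.29 kg; it stands on the bench at the start. The lumps slide out when the pot is tipped 15 to 30 degrees beyond level, mouth down. This point is on its axis half-way up (42.5 mm above the base); its z axis points from base to mouth
- pot_base (a point): centre of the underside of the mixing pot, same axes as pot_mid
- lump0_c (a point): centre of a loose off-white lump of set plaster, about 17 x 14 x 14 mm, 10 g; at the start it lies in the bottom of the mixing pot
- lump1_c (a point): centre of a loose off-white lump of set plaster, about 16 x 13 x 15 mm, 10 g; at the start it lies in the bottom of the mixing pot
- lump2_c (a point): centre of a loose off-white lump of set plaster, about 17 x 13 x 14 mm, 10 g; at the start it lies in the bottom of the mixing pot
- lump3_c (a point): centre of a loose off-white lump of set plaster, about 19 x 16 x 15 mm, 10 g; at the start it lies in the bottom of the mixing pot
- lump4_c (a point): centre of a loose off-white lump of set plaster, about 18 x 17 x 16 mm, 10 g; at the start it lies in the bottom of the mixing pot
- tray_in (a point): centre of the inner floor of the grey plastic waste tray, an open box that does not move: outside 240 mm (its x) x 180 mm (its y) x 50 mm high, walls and floor 4 mm; z up
- cradle_seat (a point): vibrator: a grey box 165 x 175 mm, its steel top 69 mm above the bench, fixed to the bench. Over the middle of it a steel ring cradle stands on three coil springs. This point is the centre of the ring's inner ledge, on which the pot's base rests, 102 mm above the bench when the ring is up; it moves with the ring; z up. The ring's wall is 64 mm wide inside and rises 26 mm above the ledge, flaring to 72 mm at the mouth, 80 mm outside
- cradle (a joint): how far the sprung ring is pressed down, in m: 0 up, about 0.013 when a pot in it stands on the vibrating head, 0.016 the end of travel. The ring pushes up with about 5 N at 0 and 11 N at 0.013 and carries the empty pot without sinking
- head: rubber-faced vibrating head of the vibrator, a fixed disc 38 mm across in the middle of the ring; origin at its foot on the vibrator's top, its flat upper face is 20 mm above that (89 mm above the bench). The pot's base comes down on it through the ring's open ledge
- flask_mid (a point): bystander: loose steel casting flask, a plain tube open at both ends, 60 mm diameter, 70 mm high, standing; point half-way up its axis
- waxjar_mid (a point): bystander: loose white jar with an aluminium lid, 52 mm diameter, 75 mm high, standing; point half-way up
- spatula_grip (a point): bystander: loose spatula 190 mm long lying on the bench; point at the middle of its handle
Things that resemble listed ones, but are neither listed nor needed, are in the scene too. Leave any orange look-alike of the part that bears pot_mid alone.

How it is judged:
On the way, in this order (a step that is already met when the one before it is completed fails the run):
1. the pot is tipped on its side (angle between pot_mid's own z axis and vertical above 1.3 rad), for 0.05 s.
2. all five plaster lumps lie in the waste tray (x of lump0_c in the frame of tray_in between -0.118 and 0.118 m and y of lump0_c in the frame of tray_in between -0.088 and 0.088 m and z of lump0_c in the frame of tray_in between -0.005 and 0.045 m and x of lump1_c in the frame of tray_in between -0.118 and 0.118 m and y of lump1_c in the frame of tray_in between -0.088 and 0.088 m and z of lump1_c in the frame of tray_in between -0.005 and 0.045 m and x of lump2_c in the frame of tray_in between -0.118 and 0.118 m and y of lump2_c in the frame of tray_in between -0.088 and 0.088 m and z of lump2_c in the frame of tray_in between -0.005 and 0.045 m and x of lump3_c in the frame of tray_in between -0.118 and 0.118 m and y of lump3_c in the frame of tray_in between -0.088 and 0.088 m and z of lump3_c in the frame of tray_in between -0.005 and 0.045 m and x of lump4_c in the frame of tray_in between -0.118 and 0.118 m and y of lump4_c in the frame of tray_in between -0.088 and 0.088 m and z of lump4_c in the frame of tray_in between -0.005 and 0.045 m), for 0.2 s.
3. the pot stands upright in the ring, gripped and pressed down on to the vibrating head (value of joint cradle above 0.011 m and contact force between pot and head above 2 N and horizontal distance between pot_base and cradle_seat below 0.007 m and z of pot_base in the frame of cradle_seat below 0.005 m and angle between pot_mid's own z axis and vertical below 0.12 rad and contact force between the fingers and pot above 1 N), for 0.5 s.
At the end, for the whole second after the job is handed in: all five lumps are in the tray; the pot stands in the ring (base within 7 mm of its centre and 5 mm of its ledge, upright within 0.12 rad), the ring is down more than 11 mm, the pot bears on the head with more than 2 N, the fingers hold the pot (more than 1 N), it is still (all of step 2 and all of step 3 and linear speed of pot below 0.02 m/s); the arm keeps its last pose, push and grip.
It fails at once if the steel casting flask was moved by more than 30 mm (distance of flask_mid from where it was at the start of the episode above 0.03 m).
It fails at once if the wax jar was moved by more than 30 mm (distance of waxjar_mid from where it was at the start of the episode above 0.03 m).
It fails at once if the spatula was moved by more than 30 mm (distance of spatula_grip from where it was at the start of the episode above 0.03 m).
It fails at once if the pot was rammed down: more than 60 N on the ring or the head (contact force between pot and head above 60 N or contact force between pot and cradle above 60 N).
It also fails if it takes over 72 s, if anything falls off the work surface, if the arm or the gripper's body presses on something with over 40 N, if the wrist force passes 120 N, or if a joint passes its speed limit or range.

## Working session

There is one attempt and no reset: what is moved stays moved. The work goes in short steps, Python scripts to look and compute and a tool call to move; the robot and the scene stay as the last step left them, time stands still between calls to the robot, and variables do not carry over. Pictures are saved under pics/ and viewed, and the job is handed in when it is done.

Besides the shell and the picture viewer there is one more tool, called after "Emit:" as a command line: name --argument value ..., lists and objects as JSON in quotes. play_rows: Moves the arm, as the interface text tells. Its arguments: {"type":"object","properties":{"deltas":{"type":"array"},"squeeze":{"type":"number"}},"required":["deltas"]}

```bash
mkdir -p pics; cat > h.py <<'E'
import numpy as np, cv2
from rig import telemetry, imaging, hand_in, bot
def snap(n,tag):
    c=imaging.calibration(n); p,d=imaging.snapshot(n); cv2.imwrite(f'pics/{tag}.png',p); np.savez(f'pics/{tag}.npz',p=p,d=d,K=c['K'],k1=c['k1'],pose=c['pose']); return p,d,c
def load(tag):
    z=np.load(f'pics/{tag}.npz'); return z['p'],z['d'],{'K':z['K'],'k1':float(z['k1']),'pose':z['pose']}
def ray(c,u,v):
    K=np.array(c['K']);pose=np.array(c['pose'])
    q=cv2.undistortPoints(np.array([[[u,v]]],float),K,np.array([c['k1'],0,0,0.]))[0,0]
    return pose[:3,3], pose[:3,:3]@np.array([q[0],-q[1],-1.])
def onz(c,u,v,z):
    o,r=ray(c,u,v); return o+r*(z-o[2])/r[2]
def dep(c,d,u,v):
    o,r=ray(c,u,v); return o+r*d[int(round(v)),int(round(u))]
def cloud(c,d):
    K=np.array(c['K']);pose=np.array(c['pose'])
    v,u=np.mgrid[0:480,0:640]
    q=cv2.undistortPoints(np.stack([u,v],-1).reshape(-1,1,2).astype(float),K,np.array([c['k1'],0,0,0.]))[:,0]
    r=np.c_[q[:,0],-q[:,1],-np.ones(len(q))]@pose[:3,:3].T
    P=pose[:3,3]+r*d.reshape(-1,1); P[d.reshape(-1)<=0]=np.nan
    return P.reshape(480,640,3)
E
python3 - <<'E'
from h import *
for n in ['scene','side','wrist']:
    p,d,c=snap(n,n+'0'); print(n,np.round(c['pose'],3).tolist(),np.round(c['K'],1).tolist(),c['k1'])
s=telemetry.get_state();print(s, bot.grip_point_offset)
E
```

```text
scene [[-0.598, -0.703, 0.385, 0.945], [0.802, -0.516, 0.301, 0.314], [-0.013, 0.489, 0.872, 0.935], [0.0, 0.0, 0.0, 1.0]] [[499.7, 0.0, 320.4], [0.0, 499.7, 241.9], [0.0, 0.0, 1.0]] -0.050437536116728285
side [[0.979, 0.135, -0.153, 0.417], [-0.202, 0.546, -0.813, -0.784], [-0.026, 0.827, 0.562, 0.661], [0.0, 0.0, 0.0, 1.0]] [[569.4, 0.0, 316.4], [0.0, 569.4, 234.6], [0.0, 0.0, 1.0]] -0.06879990059286892
wrist [[0.374, 0.879, 0.296, 0.31], [-0.928, 0.354, 0.118, -0.55], [-0.001, -0.319, 0.948, 0.374], [0.0, 0.0, 0.0, 1.0]] [[383.7, 0.0, 316.8], [0.0, 383.7, 244.6], [0.0, 0.0, 1.0]] -0.02635133767832393
{'clock': 0.15, 'joint_pos': array([ 1.11979889,  0.41176885, -0.01271155,  1.59682197,  0.00562537,
        1.13427669, -0.08220142]), 'joint_velocities': array([ 0.00136991, -0.0025037 ,  0.00011695, -0.00255628,  0.00030455,
       -0.00103488, -0.00065735]), 'joint_torque': array([ 6.24556014e-04, -6.01038265e+01,  6.82642590e-01, -2.99647754e+01,
        1.40214912e-02,  7.81295530e-03,  4.17825595e-05]), 'ee_pos': array([ 0.23327669, -0.57944541,  0.23062563]), 'tcp_rot': array([ 9.81735844e-01,  1.90248123e-01, -1.71020908e-04, -5.95523265e-04]), 'wrist_force': array([ 0.07212047, -0.04703615,  0.77625032]), 'torque': array([-0.03397926, -0.01107245, -0.05252437]), 'width': 0.08556412776126757} 0.0187
```

View pics/scene0.png

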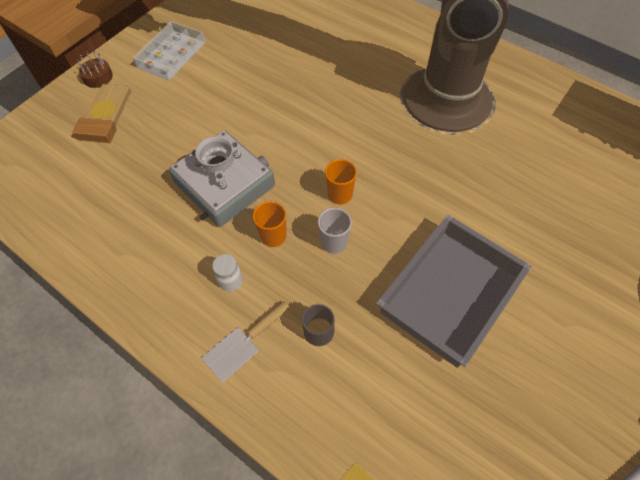

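View pics/side0.png

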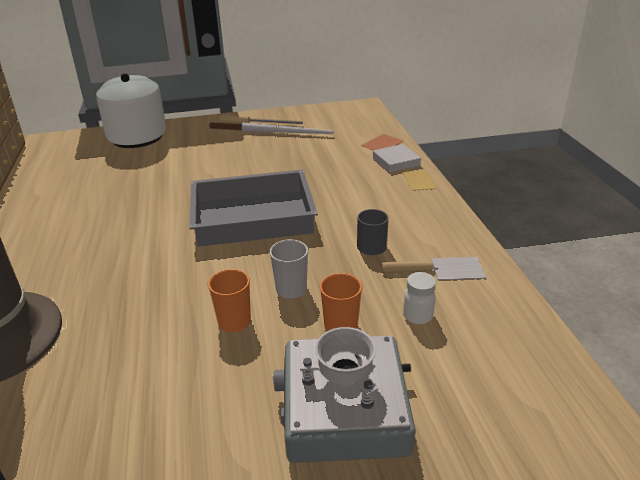

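View pics/wrist0.png

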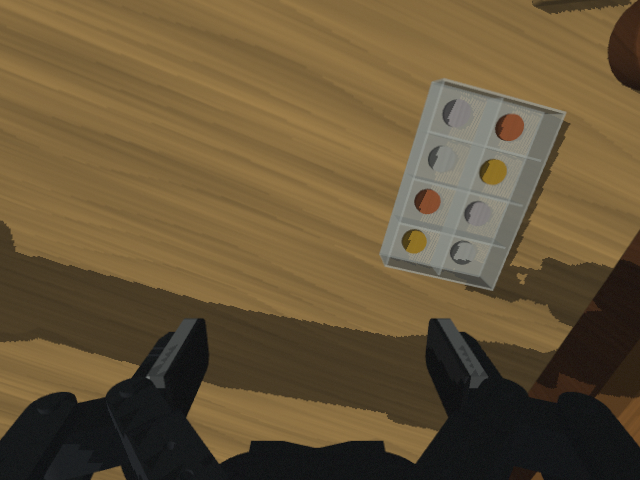

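The candidates are: a grey tapered cup (scene 335,230; side 290,268), orange cups (scene 340,181 and 271,223), and a dark straight tube with wood showing through (scene 318,325), which is the flask. The grey tapered steel cup fits the pot. I'll confirm that in a crop and measure.

```bash
python3 - <<'E'
from h import *
p,d,c=load('scene0'); p2,d2,c2=load('side0')
a=cv2.resize(p[190:360,250:400],None,fx=2.6,fy=2.6,interpolation=3);b=cv2.resize(p2[230:410,200:400],None,fx=2,fy=2,interpolation=3)
h=max(a.shape[0],b.shape[0]);o=np.zeros((h,a.shape[1]+b.shape[1],3),np.uint8);o[:a.shape[0],:a.shape[1]]=a;o[:b.shape[0],a.shape[1]:]=b
cv2.imwrite('pics/crop0.png',o);print(o.shape)
for tag in ['scene0','side0']:
    p,d,c=load(tag);P=cloud(c,d);np.save('pics/P_'+tag+'.npy',P)
    hsv=cv2.cvtColor(p,cv2.COLOR_BGR2HSV)
    non=((P[...,2]>0.012)&(P[...,2]<0.16)&(P[...,0]<1.1)).astype(np.uint8)
    n,l,st,ce=cv2.connectedComponentsWithStats(non)
    for i in range(1,n):
        if st[i,4]>150:
            Q=P[l==i]; t=Q[Q[:,2]>np.percentile(Q[:,2],95)-0.006]
            mm=cv2.minAreaRect((t[:,:2]*1000).astype(np.float32)); ec=cv2.minEnclosingCircle((t[:,:2]*1000).astype(np.float32))
            print(tag,st[i].tolist(),'ztop',np.round(np.percentile(Q[:,2],[50,95,99]),3),'rect',np.round(mm[0],0),np.round(mm[1],0),round(mm[2],1),'circ',np.round(ec[0],0),round(ec[1],1),'S',int(np.median(hsv[l==i][:,1])))
E
```

```text
(442, 790, 3)
scene0 [133, 22, 71, 54, 1518] ztop [0.024 0.033 0.036] rect [ 299. -700.] [177. 118.] 9.4 circ [ 301. -697.] 99.9 S 23
scene0 [408, 46, 82, 79, 3514] ztop [0.073 0.152 0.158] rect [37. 12.] [ 63. 136.] 17.6 circ [7. 3.] 68.1 S 94
scene0 [77, 50, 34, 36, 686] ztop [0.033 0.059 0.066] rect [ 480. -796.] [60. 53.] 12.4 circ [ 480. -799.] 30.7 S 161
scene0 [73, 84, 57, 57, 1747] ztop [0.021 0.03  0.032] rect [ 568. -674.] [172.  92.] 33.4 circ [ 563. -671.] 93.6 S 163
scene0 [169, 131, 106, 95, 5859] ztop [0.067 0.121 0.127] rect [ 544. -275.] [81. 76.] 41.8 circ [ 546. -276.] 41.2 S 24
scene0 [325, 160, 32, 42, 1056] ztop [0.057 0.085 0.087] rect [408. -48.] [65. 65.] 82.6 circ [407. -48.] 34.3 S 232
scene0 [253, 201, 33, 44, 1119] ztop [0.058 0.086 0.088] rect [ 580. -101.] [67. 65.] 39.5 circ [ 580. -101.] 35.0 S 234
scene0 [318, 207, 34, 45, 1148] ztop [0.057 0.086 0.088] rect [516.  14.] [67. 66.] 8.7 circ [516.  14.] 34.5 S 36
scene0 [376, 214, 156, 153, 4163] ztop [0.05  0.054 0.055] rect [475. 276.] [197. 260.] 87.9 circ [475. 277.] 160.1 S 25
scene0 [212, 254, 31,
[... 1264 characters left out ...]
S 11
side0 [270, 239, 39, 55, 1733] ztop [0.061 0.085 0.087] rect [517.  13.] [66. 69.] 11.0 circ [517.  14.] 35.5 S 16
side0 [0, 252, 54, 119, 3464] ztop [0.038 0.137 0.153] rect [67. -3.] [54.  8.] 86.2 circ [63. -3.] 27.0 S 62
side0 [382, 261, 51, 9, 352] ztop [0.017 0.02  0.021] rect [736.  11.] [20. 94.] 79.8 circ [736.  13.] 47.0 S 100
side0 [208, 269, 43, 59, 2023] ztop [0.061 0.086 0.087] rect [408. -50.] [68. 67.] 50.8 circ [409. -50.] 35.4 S 183
side0 [272, 273, 144, 190, 17622] ztop [0.068 0.119 0.127] rect [ 545. -275.] [81. 78.] 73.9 circ [ 546. -275.] 40.9 S 15
side0 [404, 272, 32, 48, 1261] ztop [0.052 0.075 0.076] rect [ 715. -106.] [46. 44.] 61.9 circ [ 717. -106.] 24.5 S 20
```

View pics/crop0.png

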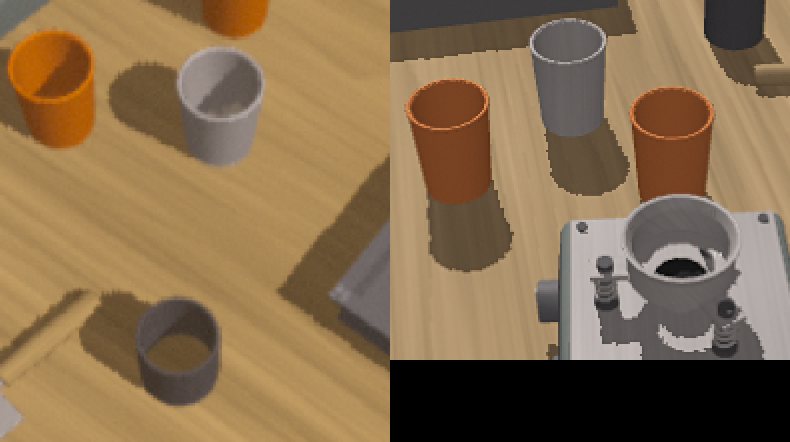

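The crop confirms it: the grey tapered cup with lumps inside is the pot, at about (0.516, 0.014) with its rim at 0.086 in both views. The cradle is at about (0.545, -0.275) and the tray at about (0.475, 0.275). Next I'll raise the arm and move towards the pot and tray area.

Emit:
play_rows --deltas '[[[0, 0, 0], [2.2, -2.5, -0.7], 8.5], [[0, 0, 0], [2.2, -2.5, -0.7], 8.5], [[0, 0, 0], [2.2, -2.5, -0.7], 8.5], [[0, 0, 0], [2.2, -2.5, -0.7], 8.5], [[0, 0, 0], [2.2, -2.5, -0.7], 8.5], [[0, 0, 0], [2.2, -2.5, -0.7], 8.5], [[0, 0, 0], [2.2, -2.5, -0.7], 8.5], [[0, 0, 0], [2.2, -2.5, -0.7], 8.5], [[0, 0, 0], [2.2, -2.5, -0.7], 8.5], [[0, 0, 0], [2.2, -2.5, -0.7], 8.5]]'

```text
clock: 0.98
ee_pos: [0.3442, -0.264, 0.3016]
tcp_rot: [0.982, 0.19, -0.0, 0.0]
wrist_force: [1.5, -0.2, 0.1]
width: 0.0852
```

```bash
cat >> h.py <<'E'
import json
def log():
    s=telemetry.get_state()
    with open('log.jsonl','a') as f: f.write(json.dumps({k:np.asarray(v).tolist() for k,v in s.items()})+'\n')
    from scipy.spatial.transform import Rotation as R
    M=R.from_quat(s['tcp_rot']).as_matrix()
    print('t',round(s['clock'],2),'p',np.round(s['ee_pos'],4),'q',np.round(s['joint_pos'],3),'w',round(s['width'],4),'F',np.round(s['wrist_force'],1));print('x',np.round(M[:,0],3),'y',np.round(M[:,1],3),'z',np.round(M[:,2],3))
    return s,M
E
python3 -c "
from h import *
log()"
```

```text
t 0.98 p [ 0.3442 -0.264   0.3016] q [ 0.763  0.031 -0.225  1.914  0.008  1.197 -0.653] w 0.0852 F [ 1.5 -0.2  0.1]
x [ 0.928  0.373 -0.   ] y [ 0.373 -0.928  0.   ] z [-0. -0. -1.]
```

Emit:
play_rows --deltas '[[[0, 0, 0], [2.2, -2.5, -0.3], 8.5], [[0, 0, 0], [2.2, -2.5, -0.3], 8.5], [[0, 0, 0], [2.2, -2.5, -0.3], 8.5], [[0, 0, 0], [2.2, -2.5, -0.3], 8.5], [[0, 0, 0], [2.2, -2.5, -0.3], 8.5], [[0, 0, 0], [2.2, -2.5, -0.3], 8.5], [[0, 0, 0], [2.2, -2.5, -0.3], 8.5], [[0, 0, 0], [2.2, -2.5, -0.3], 8.5], [[0, 0, 0], [2.2, -2.5, -0.3], 8.5], [[0, 0, 0], [2.2, -2.5, -0.3], 8.5]]'

```text
clock: 1.82
ee_pos: [0.4549, 0.0499, 0.3315]
tcp_rot: [0.982, 0.19, 0.0, 0.0]
wrist_force: [0.3, -1.1, 0.4]
width: 0.0849
```

```bash
python3 -c "
from h import *
log()"
```

```text
t 1.82 p [0.4549 0.0499 0.3315] q [ 0.355  0.085 -0.603  1.799  0.051  1.273 -1.449] w 0.0849 F [ 0.3 -1.1  0.4]
x [0.928 0.373 0.   ] y [ 0.373 -0.928  0.   ] z [ 0. -0. -1.]
```

```bash
cat > fit.py <<'E'
from h import *
import itertools
from scipy.spatial.transform import Rotation as R
from scipy.optimize import least_squares
L=[json.loads(l) for l in open('log.jsonl')]
L.insert(0,dict(joint_pos=[1.11979889,0.41176885,-0.01271155,1.59682197,0.00562537,1.13427669,-0.08220142],ee_pos=[0.23327669,-0.57944541,0.23062563],tcp_rot=[9.81735844e-01,1.90248123e-01,-1.71020908e-04,-5.95523265e-04]))
Q=np.array([l['joint_pos'] for l in L]);T=np.array([l['tcp_rot'] for l in L]);X=np.array([l['ee_pos'] for l in L])
best=[]
for s in itertools.product([1,-1],repeat=7):
    if s[1]!=1: continue
    # chain
    def f(v):
        e=[]
        for q,t in zip(Q,T):
            M=R.from_rotvec([0,0,v[0]])*R.from_euler('ZYZYZYZ',q*np.array(s))*R.from_rotvec([0,0,v[1]])
            e+=list((R.from_quat(t).inv()*M).as_rotvec())
        return e
    for a in (0,1.5,3.1,-1.5):
      for b in (0,2):
        r=least_squares(f,[a,b]); best.append((r.cost,s,r.x))
best.sort(key=lambda b:b[0])
for b in best[:8]: print(b[0],b[1],np.round(b[2],4))
E
python3 fit.py
```

```text
Traceback (most recent call last):
  File "fit.py", line 20, in <module>
    r=least_squares(f,[a,b]); best.append((r.cost,s,r.x))
  File "fit.py", line 15, in f
    M=R.from_rotvec([0,0,v[0]])*R.from_euler('ZYZYZYZ',q*np.array(s))*R.from_rotvec([0,0,v[1]])
                                ~~~~~~~~~~~~^^^^^^^^^^^^^^^^^^^^^^^^^
  File "scipy/spatial/transform/_rotation.pyx", line 1413, in scipy.spatial.transform._rotation.Rotation.from_euler
ValueError: Expected axis specification to be a non-empty string of upto 3 characters, got ZYZYZYZ
```

```bash
sed -i "s/R.from_euler('ZYZYZYZ',q\*np.array(s))/ch(q*np.array(s))/; s/^best=\[\]/ch=lambda a:R.from_euler('ZYZ',a[:3])*R.from_euler('YZY',a[3:6])*R.from_euler('Z',a[6])\nbest=[]/" fit.py
cat >> fit.py <<'E'
s=np.array(best[0][1]);b=best[0][2]
A=[]
for q in Q*s:
    M=R.from_rotvec([0,0,b[0]]); c=[]
    ax='ZYZYZYZ'
    for i in range(7):
        M=M*R.from_euler(ax[i],q[i]); c.append(M.as_matrix())
    # unknowns: h, upper z (after q2/3), elbow x after q3, forearm x/z after q4, wrist x offset after q5? , tool z(after6), tool x (after 6)
    z=np.zeros(3)
    A.append(np.stack([[0,0,1.],c[2][:,2],c[2][:,0],c[4][:,2],c[4][:,0],c[5][:,2],c[5][:,0]],1))
A=np.concatenate(A);y=X.reshape(-1)
for cols in ([0,1,3,5],[0,1,2,3,4,5,6]):
    sol,res,rk,sv=np.linalg.lstsq(A[:,cols],y,rcond=None);print(cols,np.round(sol,4),rk,'maxerr',np.abs(A[:,cols]@sol-y).max(),sv.min())
E
python3 fit.py
```

```text
4.04756338926832e-18 (-1, 1, -1, 1, -1, 1, -1) [0.     1.5708]
4.1631806269425345e-18 (-1, 1, -1, 1, -1, 1, -1) [0.     1.5708]
9.339650955131088e-18 (-1, 1, -1, 1, -1, 1, -1) [0.     1.5708]
1.0689922001892108e-17 (-1, 1, -1, 1, -1, 1, -1) [0.     1.5708]
5.899692624069454e-17 (-1, 1, -1, 1, -1, 1, -1) [6.2832 1.5708]
1.6043341357917513e-15 (-1, 1, -1, 1, -1, 1, -1) [0.     1.5708]
5.351988339287367e-15 (-1, 1, -1, 1, -1, 1, -1) [-1.0000e-04  1.5707e+00]
2.786581162201762e-14 (-1, 1, -1, 1, -1, 1, -1) [2.000e-04 1.571e+00]
[0, 1, 3, 5] [72.3852  0.8281  0.4174 72.7507] 4 maxerr 0.03980250463740914 0.0004760151935168217
[0, 1, 2, 3, 4, 5, 6] [ 1.231916e+02  8.181000e-01 -7.000000e-02  1.969000e-01 -6.532000e-01
  1.242465e+02 -5.760000e-02] 7 maxerr 0.04081016608581284 0.0003563027685982625
```

Emit:
play_rows --deltas '[[[0, 0, 7], [0, 0, 0], 8.5], [[0, 0, 7], [0, 0, 0], 8.5], [[0, 0, 7], [0, 0, 0], 8.5], [[0, 0, 7], [0, 0, 0], 8.5], [[0, 0, 7], [0, 0, 0], 8.5], [[0, 0, 7], [0, 0, 0], 8.5], [[0, 0, 7], [0, 0, 0], 8.5], [[0, 7, 0], [0, 0, 0], 8.5], [[0, 7, 0], [0, 0, 0], 8.5], [[0, 7, 0], [0, 0, 0], 8.5], [[0, 7, 0], [0, 0, 0], 8.5]]'

```text
clock: 2.73
ee_pos: [0.4551, 0.049, 0.332]
tcp_rot: [0.943, -0.226, 0.238, 0.056]
wrist_force: [0.0, 0.0, 0.8]
width: 0.0852
```

```bash
python3 -c "
from h import *
log()"; python3 fit.py | tail -2
```

```text
t 2.73 p [0.4551 0.049  0.332 ] q [ 0.264 -0.167 -0.671  2.094  0.355  0.886 -2.645] w 0.0852 F [0.  0.  0.8]
x [ 0.784 -0.4    0.475] y [-0.454 -0.891 -0.002] z [ 0.424 -0.214 -0.88 ]
[0, 1, 3, 5] [0.2945 0.6153 0.4248 0.4535] 4 maxerr 0.0489386495544413 0.2713500476003821
[0, 1, 2, 3, 4, 5, 6] [ 0.3195  0.6096 -0.0082  0.489   0.0634  0.3896  0.024 ] 7 maxerr 0.04685310952405913 0.16791753744592716
```

Emit:
play_rows --deltas '[[[0, 5, 7], [0, 0, 0], 8.5], [[0, 5, 7], [0, 0, 0], 8.5], [[0, 5, 0], [0, 0, 0], 8.5], [[0, 5, 0], [0, 0, 0], 8.5]]'

```text
clock: 3.07
ee_pos: [0.4691, 0.0419, 0.3382]
tcp_rot: [0.897, -0.276, 0.34, 0.065]
wrist_force: [0.5, -0.8, 0.3]
width: 0.0847
```

```bash
python3 -c "
from h import *
log()"; python3 fit.py | tail -2
```

```text
t 3.07 p [0.4691 0.0419 0.3382] q [ 0.702 -0.294 -1.065  2.178  0.443  0.687 -2.859] w 0.0847 F [ 0.5 -0.8  0.3]
x [ 0.617 -0.451  0.645] y [-0.539 -0.839 -0.07 ] z [ 0.573 -0.305 -0.761]
[0, 1, 3, 5] [0.2757 0.613  0.4213 0.436 ] 4 maxerr 0.05067618630289211 0.2815695711262789
[0, 1, 2, 3, 4, 5, 6] [ 0.2947  0.6108 -0.0094  0.4835  0.0558  0.3756  0.0202] 7 maxerr 0.04671597763872759 0.1941537611488668
```

```bash
cat >> fit.py <<'E'
A=[];names='h 0x 0y 1x 1z 2x 2y 3x 3z 4x 4y 5x 5z 6x 6y'.split()
for q in Q*s:
    M=R.from_rotvec([0,0,b[0]]); c=[]
    for i in range(7):
        M=M*R.from_euler('ZYZYZYZ'[i],q[i]); c.append(M.as_matrix())
    A.append(np.stack([[0,0,1.]]+[c[int(n[0])][:,'xyz'.index(n[1])] for n in names[1:]],1))
A=np.concatenate(A);y=X.reshape(-1)
print(len(A)); 
# greedy
import itertools as it
core=[0,4,8,12];oth=[i for i in range(15) if i not in core]
for k in range(1,5):
    r=[]
    for cc in it.combinations(oth,k):
        cols=core+list(cc); sol=np.linalg.lstsq(A[:,cols],y,rcond=None)[0]; r.append((np.abs(A[:,cols]@sol-y).max(),[names[i] for i in cols],np.round(sol,4).tolist()))
    r.sort(key=lambda t:t[0]);print(*r[:4],sep='\n')
E
python3 fit.py | tail -17
```

```text
15
(np.float64(0.004872402373672147), ['h', '1z', '3z', '5z', '0y'], [0.3123, 0.5201, 0.4606, 0.3622, -0.0481])
(np.float64(0.006785612470157021), ['h', '1z', '3z', '5z', '2y'], [0.2415, 0.5565, 0.4395, 0.3357, -0.0472])
(np.float64(0.014362921473842473), ['h', '1z', '3z', '5z', '4y'], [0.2349, 0.5508, 0.4376, 0.3308, -0.0473])
(np.float64(0.03463994627348099), ['h', '1z', '3z', '5z', '6y'], [0.3197, 0.6004, 0.4343, 0.4584, -0.0272])
(np.float64(5.55327949033832e-05), ['h', '1z', '3z', '5z', '0y', '2y'], [0.2838, 0.5339, 0.4524, 0.3505, -0.029, -0.0193])
(np.float64(0.002444279553638129), ['h', '1z', '3z', '5z', '0y', '4y'], [0.2971, 0.5241, 0.4568, 0.3538, -0.0393, -0.0099])
(np.float64(0.004513666335267674), ['h', '1z', '3z', '5z', '0y', '1x'], [0.3113, 0.519, 0.4593, 0.3606, -0.0476, 0.0016])
(np.float64(0.0046959911006158594), ['h', '1z', '3z', '5z', '0y', '2x'], [0.3113, 0.517, 0.454, 0.3603, -0.0486, 0.0069])
(np.float64(1.5449707901904475e-09), ['h', '1z', '3z', '5z', '0y', '2y', '4y'], [0.284, 0.5336, 0.4525, 0.3505, -0.0292, -0.0188, -0.0004])
(np.float64(2.6450060219063154e
[... 294 characters left out ...]
z', '3z', '5z', '0y', '2x', '2y'], [0.2839, 0.5337, 0.4523, 0.3505, -0.0291, 0.0002, -0.0192])
(np.float64(1.2633294133035378e-09), ['h', '1z', '3z', '5z', '0y', '2y', '4y', '6y'], [0.284, 0.5336, 0.4525, 0.3505, -0.0292, -0.0188, -0.0004, -0.0])
(np.float64(1.285791660643465e-09), ['h', '1z', '3z', '5z', '0y', '1x', '2y', '4y'], [0.284, 0.5336, 0.4525, 0.3505, -0.0292, -0.0, -0.0188, -0.0004])
(np.float64(1.3014321842419463e-09), ['h', '1z', '3z', '5z', '0y', '2y', '4x', '4y'], [0.284, 0.5336, 0.4525, 0.3505, -0.0292, -0.0188, -0.0, -0.0004])
(np.float64(1.411197159129074e-09), ['h', '1z', '3z', '5z', '0y', '2x', '2y', '4y'], [0.284, 0.5336, 0.4525, 0.3505, -0.0292, -0.0, -0.0188, -0.0004])
```

```bash
cat > kin.py <<'E'
import numpy as np
from scipy.spatial.transform import Rotation as R
from scipy.optimize import least_squares
S=np.array([-1,1,-1,1,-1,1,-1.])
LO=np.array([-2.95,-.29,-1.47,.14,-1.03,.13,-2.86]);HI=np.array([2.95,1.99,1.44,2.54,4.17,1.85,2.86])
def rz(a): c,s=np.cos(a),np.sin(a); return np.array([[c,-s,0],[s,c,0],[0,0,1.]])
def ry(a): c,s=np.cos(a),np.sin(a); return np.array([[c,0,s],[0,1,0],[-s,0,c]])
def fk(q,full=False):
    a=S*q
    c0=rz(a[0]);c1=c0@ry(a[1]);c2=c1@rz(a[2]);c3=c2@ry(a[3]);c4=c3@rz(a[4]);c5=c4@ry(a[5]);M=c5@rz(a[6])@rz(np.pi/2)
    sh=np.array([0,0,.284])-.0292*c0[:,1]; el=sh+.5336*c1[:,2]-.0188*c2[:,1]; wr=el+.4525*c3[:,2]-.0004*c4[:,1]; p=wr+.3505*c5[:,2]
    return (p,M,sh,el,wr) if full else (p,M)
def err(q,p,M,w=.3):
    P,N=fk(q); return np.r_[P-p, w*R.from_matrix(M.T@N).as_rotvec()]
def ik(p,M,q0,reg=1e-3,m=.08):
    q0=np.clip(q0,LO+m+.001,HI-m-.001)
    r=least_squares(lambda q:np.r_[err(q,p,M),reg*(q-q0)],q0,bounds=(LO+m,HI-m),max_nfev=60)
    r=least_squares(lambda q:np.r_[err(q,p,M),1e-6*(q-q0)],r.x,bounds=(LO+m,HI-m),max_nfev=30)
    return r.x,np.abs(err(r.x,p,M)).max()
OFF=.021
def tool(az,pitch,flip):
    d=np.array([np.cos(az),np.sin(az),0]);Z=np.array([0,0,1.])
    z=np.cos(pitch)*d-np.sin(pitch)*Z; y=np.cross(-Z,d)*(-1 if flip else 1); return np.stack([np.cross(y,z),y,z],1)
E
cat > plan.py <<'E'
from kin import *
rng=np.random.default_rng(0)
pot=np.array([.5165,.014,0]);cr=np.array([.5455,-.2755,.102]);tray=np.array([.475,.275,.004])
h=.052
q_now=np.array([.702,-.294,-1.065,2.178,.443,.687,-2.859])
def sols(p,M,n=12):
    out=[]
    for k in range(n):
        q0=rng.uniform(LO+.2,HI-.2); q0[0]=rng.uniform(-1.2,1.2);
        q,e=ik(p,M,q0)
        if e<1e-4:
            P,_,sh,el,wr=fk(q,True)
            if el[2]>.25 and wr[2]>.12: out.append(q)
    return out
for pd in (25,35):
  for azd in range(-100,61,20):
    for fl in (0,1):
        M=tool(np.radians(azd),np.radians(pd),fl)
        p=pot+[0,0,h]+OFF*M[:,2]
        s1=sols(p,M)
        if s1:
            s1.sort(key=lambda q:-np.min(np.minimum(q-LO,HI-q)/(HI-LO)))
            q=s1[0];P,_,sh,el,wr=fk(q,True);print(pd,azd,fl,len(s1),np.round(q,2),'el',np.round(el,2),'wr',np.round(wr,2),'marg',round(np.min(np.minimum(q-LO,HI-q)),2))
E
python3 plan.py
```

```text
25 -100 0 6 [-0.51  0.96 -0.09  1.7   0.78  1.53  1.88] el [0.41 0.17 0.59] wr [0.57 0.31 0.19] marg 0.32
25 -100 1 9 [-0.95  1.05  0.56  1.74  0.38  1.24 -0.9 ] el [0.3  0.35 0.56] wr [0.57 0.31 0.19] marg 0.61
25 -80 0 9 [-0.45  0.91 -0.29  1.92  1.1   1.49  1.77] el [0.4  0.14 0.61] wr [0.46 0.31 0.19] marg 0.36
25 -80 1 12 [-0.55  0.89 -0.16  1.93  1.04  1.4  -1.33] el [0.38 0.18 0.62] wr [0.46 0.31 0.19] marg 0.45
25 -60 0 11 [-0.61  0.84 -0.16  2.17  1.34  1.28  1.69] el [0.36 0.19 0.64] wr [0.37 0.27 0.19] marg 0.37
25 -60 1 11 [-0.32  0.91 -0.52  2.15  1.45  1.55 -1.47] el [0.42 0.09 0.6 ] wr [0.37 0.27 0.19] marg 0.3
25 -40 0 7 [-0.29  0.91 -0.53  2.38  1.78  1.55  1.59] el [0.42 0.08 0.6 ] wr [0.29 0.21 0.19] marg 0.16
25 -40 1 10 [-0.23  0.93 -0.61  2.37  1.8   1.61 -1.53] el [0.43 0.06 0.59] wr [0.29 0.21 0.19] marg 0.17
25 40 0 6 [ 1.44  1.5  -1.27  2.38  2.62  0.3  -2.54] el [ 0.03 -0.53  0.31] wr [ 0.29 -0.18  0.19] marg 0.16
25 40 1 5 [ 1.39  1.37 -1.17  2.39  3.16  0.27  0.01] el [ 0.06 -0.52  0.37] wr [ 0.29 -0.18  0.19] marg 0.14
25 60 0 6 [ 1.32  1.25 -1.09  2.16 
[... 776 characters left out ...]
43 -0.02  0.6 ] wr [0.38 0.25 0.24] marg 0.27
35 -40 0 5 [-0.45  0.71 -0.27  2.39  1.74  1.12  1.67] el [0.34 0.11 0.69] wr [0.31 0.19 0.24] marg 0.15
35 -40 1 11 [ 0.11  0.97 -0.96  2.36  1.83  1.66 -1.28] el [ 0.44 -0.09  0.57] wr [0.31 0.19 0.24] marg 0.18
35 40 0 4 [ 0.79  0.76 -0.53  2.41  4.09  0.63  1.77] el [ 0.23 -0.3   0.67] wr [ 0.31 -0.16  0.24] marg 0.08
35 40 1 7 [ 1.34  1.28 -1.29  2.38  2.41  0.34  0.58] el [ 0.09 -0.51  0.42] wr [ 0.31 -0.16  0.24] marg 0.16
35 60 0 10 [ 1.31  1.22 -1.21  2.18  0.45  0.26 -0.42] el [ 0.1  -0.5   0.45] wr [ 0.38 -0.22  0.24] marg 0.13
35 60 1 8 [ 1.36  1.32 -1.31  2.18  0.82  0.35  2.38] el [ 0.08 -0.52  0.4 ] wr [ 0.38 -0.22  0.24] marg 0.16
```

```bash
cat > seg.py <<'E'
from kin import *
def step(q,p,M):
    for _ in range(8):
        e=err(q,p,M,1.); J=np.zeros((6,7))
        for i in range(7):
            d=np.zeros(7);d[i]=1e-5;J[:,i]=(err(q+d,p,M,1.)-e)/1e-5
        q=q-J.T@np.linalg.solve(J@J.T+1e-5*np.eye(6),e)
    return q
def apply(p,M,r,v):
    p=p+M@np.asarray(v)/100; return p,M@R.from_rotvec(np.radians(r)).as_matrix()
def seg(p0,M0,p1,M1,N):
    r=np.degrees(R.from_matrix(M0.T@M1).as_rotvec())/N
    A=np.zeros((3,3));M=M0
    for k in range(N): A+=M; M=M@R.from_rotvec(np.radians(r)).as_matrix()
    v=np.linalg.solve(A,p1-p0)*100
    return r,v
def sim(q,p,M,r,v,N,show=True):
    lo=q.copy();hi=q.copy();mz=9;e=0
    for k in range(N):
        p,M=apply(p,M,r,v);q=step(q,p,M);e=max(e,np.abs(err(q,p,M)).max());lo=np.minimum(lo,q);hi=np.maximum(hi,q);mz=min(mz,p[2])
    if show:
        print('N',N,'r',np.round(r,2),'v',np.round(v,2),'q',np.round(q,2),'margin lo',np.round(lo-LO,2).min(),'hi',np.round(HI-hi,2).min(),'minz',round(mz,3),'err %.4f'%e, 'wr',np.round(fk(q,True)[4],2),'p',np.round(p,3))
    return q,p,M
def cur():
    from rig import telemetry
    s=telemetry.get_state();return s['joint_pos'],s['ee_pos'],R.from_quat(s['tcp_rot']).as_matrix()
E
cat > p1.py <<'E'
from seg import *
q,p,M=cur();print(np.abs(err(q,p,M)).max())
pot=np.array([.5165,.014,0]);h=.052;D=np.radians
def go(q,p,M,p1,M1,N):
    r,v=seg(p,M,p1,M1,N); return sim(q,p,M,r,v,N)
Mg=tool(D(-80),D(30),1);pg=pot+[0,0,h]+OFF*Mg[:,2]
# A1 roll -126 about z with shift up/out
Mi=M@R.from_rotvec([0,0,D(-126)]).as_matrix()
q,p,M=go(q,p,M,np.array([.5,.08,.33]),Mi,18)
q,p,M=go(q,p,M,np.array([.5,.12,.28]),tool(D(-80),D(45),1),14)
q,p,M=go(q,p,M,pg-.12*Mg[:,2],Mg,8)
q,p,M=go(q,p,M,pg,Mg,10)
E
python3 p1.py
```

```text
4.9872160266188625e-05
N 18 r [-0. -0. -7.] v [ 0.27 -0.19  0.07] q [ 0.35 -0.06 -0.96  2.12  0.78  0.87 -1.05] margin lo 0.0 hi 0.36 minz 0.33 err 0.0000 wr [0.3  0.19 0.6 ] p [0.5  0.08 0.33]
N 14 r [ 2.   -1.5  -1.44] v [ 0.44 -0.06  0.15] q [-0.1   0.56 -0.92  1.72  0.9   1.79 -1.05] margin lo 0.23 hi 0.06 minz 0.28 err 0.0000 wr [0.46 0.36 0.53] p [0.5  0.12 0.28]
N 8 r [ 0.   -1.87 -0.  ] v [ 1.58 -0.03  1.6 ] q [-0.3   0.91 -0.72  1.81  1.08  1.79 -1.39] margin lo 0.55 hi 0.06 minz 0.101 err 0.0000 wr [0.45 0.4  0.28] p [0.502 0.098 0.101]
N 10 r [ 0. -0.  0.] v [0.  0.  1.2] q [-0.17  0.96 -0.65  1.92  1.23  1.66 -1.42] margin lo 0.75 hi 0.06 minz 0.042 err 0.0000 wr [0.47 0.3  0.22] p [ 0.52  -0.004  0.042]
```

Emit:
play_rows --deltas '[[[0, 0, -7], [0.3, -0.2, 0], 8.5], [[0, 0, -7], [0.3, -0.2, 0], 8.5], [[0, 0, -7], [0.3, -0.2, 0], 8.5], [[0, 0, -7], [0.3, -0.2, 0], 8.5], [[0, 0, -7], [0.3, -0.2, 0], 8.5], [[0, 0, -7], [0.3, -0.2, 0], 8.5], [[0, 0, -7], [0.3, -0.2, 0], 8.5], [[0, 0, -7], [0.3, -0.2, 0], 8.5], [[0, 0, -7], [0.3, -0.2, 0], 8.5], [[0, 0, -7], [0.3, -0.2, 0], 8.5], [[0, 0, -7], [0.3, -0.2, 0], 8.5], [[0, 0, -7], [0.3, -0.2, 0], 8.5]]'

```text
clock: 4.07
ee_pos: [0.498, 0.0654, 0.3507]
tcp_rot: [0.851, 0.395, 0.208, 0.277]
wrist_force: [-0.4, -0.0, -0.0]
width: 0.0852
```

Emit:
play_rows --deltas '[[[0, 0, -7], [0.3, -0.2, 0], 8.5], [[0, 0, -7], [0.3, -0.2, 0], 8.5], [[0, 0, -7], [0.3, -0.2, 0], 8.5], [[0, 0, -7], [0.3, -0.2, 0], 8.5], [[0, 0, -7], [0.3, -0.2, 0], 8.5], [[0, 0, -7], [0.3, -0.2, 0], 8.5]]'

```text
clock: 4.57
ee_pos: [0.4968, 0.0847, 0.342]
tcp_rot: [0.653, 0.674, 0.095, 0.333]
wrist_force: [-0.7, 0.4, 0.1]
width: 0.085
```

```bash
python3 -c "
from h import *
log()"
sed -i '/^# A1/,/^q,p,M=go.*,18)/d' p1.py; python3 p1.py
```

```text
t 4.57 p [0.4968 0.0847 0.342 ] q [ 0.316 -0.08  -0.937  2.099  0.749  0.897 -1.023] w 0.085 F [-0.7  0.4  0.1]
x [ 0.074  0.943 -0.325] y [0.816 0.13  0.563] z [ 0.573 -0.306 -0.76 ]
3.536935016736076e-05
N 14 r [ 2.   -1.5  -1.43] v [ 0.45 -0.07  0.24] q [-0.11  0.56 -0.91  1.72  0.89  1.79 -1.05] margin lo 0.21 hi 0.06 minz 0.28 err 0.0000 wr [0.46 0.36 0.53] p [0.5  0.12 0.28]
N 8 r [-0.   -1.87 -0.  ] v [ 1.58 -0.03  1.6 ] q [-0.31  0.9  -0.71  1.81  1.08  1.79 -1.38] margin lo 0.56 hi 0.06 minz 0.102 err 0.0000 wr [0.45 0.4  0.28] p [0.502 0.098 0.102]
N 10 r [-0.  0.  0.] v [-0.   0.   1.2] q [-0.17  0.95 -0.64  1.93  1.22  1.65 -1.42] margin lo 0.76 hi 0.06 minz 0.041 err 0.0000 wr [0.47 0.3  0.22] p [ 0.52  -0.004  0.041]
```

Emit:
play_rows --deltas '[[[2.3, -1.7, -1.7], [0.5, -0.1, 0.3], 8.5], [[2.3, -1.7, -1.7], [0.5, -0.1, 0.3], 8.5], [[2.3, -1.7, -1.7], [0.5, -0.1, 0.3], 8.5], [[2.3, -1.7, -1.7], [0.5, -0.1, 0.3], 8.5], [[2.3, -1.7, -1.7], [0.5, -0.1, 0.3], 8.5], [[2.3, -1.7, -1.7], [0.5, -0.1, 0.3], 8.5], [[2.3, -1.7, -1.7], [0.5, -0.1, 0.3], 8.5], [[2.3, -1.7, -1.7], [0.5, -0.1, 0.3], 8.5], [[2.3, -1.7, -1.7], [0.5, -0.1, 0.3], 8.5], [[2.3, -1.7, -1.7], [0.5, -0.1, 0.3], 8.5], [[2.3, -1.7, -1.7], [0.5, -0.1, 0.3], 8.5], [[2.3, -1.7, -1.7], [0.5, -0.1, 0.3], 8.5]]'

```text
clock: 5.57
ee_pos: [0.4995, 0.116, 0.2793]
tcp_rot: [0.593, 0.71, -0.242, 0.292]
wrist_force: [-0.7, 0.1, 0.7]
width: 0.0848
```

```bash
python3 -c "
from h import *
log(); snap('wrist','w1')"
sed -i '/,14)$/d' p1.py; python3 p1.py
```

```text
t 5.57 p [0.4995 0.116  0.2793] q [-0.095  0.547 -0.913  1.729  0.891  1.772 -1.039] w 0.0848 F [-0.7  0.1  0.7]
x [-0.126  0.701 -0.701] y [0.984 0.179 0.003] z [ 0.128 -0.69  -0.713]
3.959469882400257e-05
N 8 r [ 0.02 -1.92  0.04] v [ 1.58 -0.01  1.55] q [-0.31  0.9  -0.71  1.81  1.08  1.78 -1.38] margin lo 0.56 hi 0.07 minz 0.101 err 0.0000 wr [0.45 0.4  0.28] p [0.502 0.098 0.101]
N 10 r [-0. -0.  0.] v [-0.  -0.   1.2] q [-0.18  0.95 -0.64  1.93  1.22  1.65 -1.41] margin lo 0.76 hi 0.07 minz 0.042 err 0.0000 wr [0.47 0.3  0.22] p [ 0.52  -0.004  0.042]
```

View pics/w1.png

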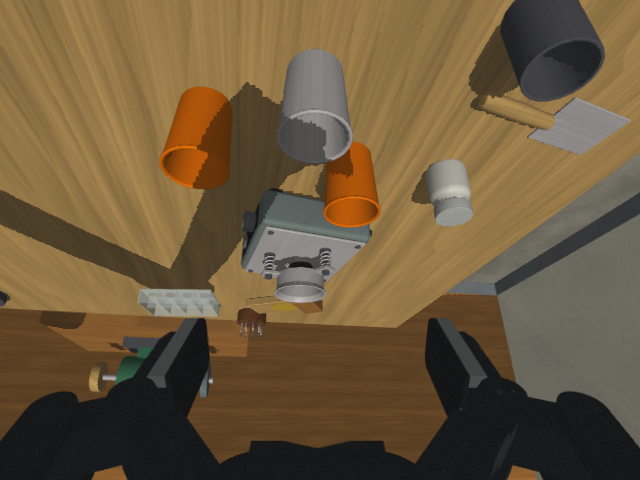

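The wrist view shows the pot at (315,110), with an orange cup on each side of it. The wrist camera sits about 83 mm on the tool's +x side, which is now underneath, so I'll check for a housing.

```bash
python3 -c "
from h import *
p,d,c=snap('side','s1');p2,d2,c2=snap('scene','c1')
o=np.zeros((480,800,3),np.uint8);o[:, :400]=p[:480,120:520];o[:,400:]=p2[:480,240:640]
cv2.imwrite('pics/o1.png',o)
p,d,c=load('w1');P=cloud(c,d);m=(P[...,2]>.08)&(P[...,2]<.092)
v,u=np.nonzero(m);k=(u>260)&(u<370)&(v>90)&(v<170);Q=P[v[k],u[k]];print(len(Q),np.round(Q.mean(0),4),cv2.minEnclosingCircle((Q[:,:2]*1000).astype(np.float32)),np.percentile(Q[:,2],[5,50,95]))
"
```

```text
1333 [0.5163 0.0148 0.0851] ((517.4033203125, 14.330855369567871), 34.650665283203125) [0.08069724 0.08593305 0.08798955]
```

View pics/o1.png

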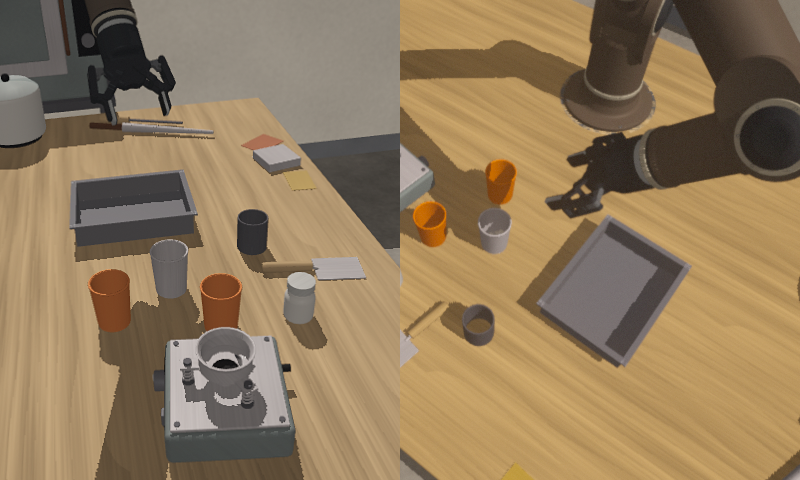

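The two views show no camera housing, and the wrist measurement of the pot (0.517, 0.014, rim 0.086) agrees. Moving to the pre-grasp pose.

Emit:
play_rows --deltas '[[[0, -1.9, 0], [1.6, 0, 1.6], 8.5], [[0, -1.9, 0], [1.6, 0, 1.6], 8.5], [[0, -1.9, 0], [1.6, 0, 1.6], 8.5], [[0, -1.9, 0], [1.6, 0, 1.6], 8.5], [[0, -1.9, 0], [1.6, 0, 1.6], 8.5], [[0, -1.9, 0], [1.6, 0, 1.6], 8.5], [[0, -1.9, 0], [1.6, 0, 1.5], 8.5], [[0, -1.9, 0], [1.6, 0, 1.5], 8.5], [[0, 0, 0], [0, 0, 0], 8.5], [[0, 0, 0], [0, 0, 0], 8.5]]'

```text
clock: 6.55
ee_pos: [0.5033, 0.0985, 0.1014]
tcp_rot: [0.556, 0.666, -0.317, 0.383]
wrist_force: [-0.7, -0.0, 0.3]
width: 0.085
```

```bash
python3 -c "
from h import *
s,M=log(); snap('wrist','w2')
# pot axis in tool frame
for z in (0,.052,.0855): print(z,np.round(M.T@(np.array([.5168,.0143,z])-s['ee_pos']),4))
"
sed -i '/,8)$/d' p1.py; python3 p1.py
```

```text
t 6.55 p [0.5033 0.0985 0.1014] q [-0.306  0.897 -0.71   1.817  1.081  1.774 -1.381] w 0.085 F [-0.7 -0.   0.3]
x [-0.087  0.498 -0.863] y [0.984 0.18  0.004] z [ 0.157 -0.848 -0.506]
0 [ 0.0443 -0.0024  0.1249]
0.052 [-0.0005 -0.0021  0.0986]
0.0855 [-0.0294 -0.002   0.0816]
3.218452073125433e-05
N 10 r [ 0.05 -0.04 -0.01] v [ 0.   -0.03  1.21] q [-0.18  0.95 -0.64  1.93  1.22  1.65 -1.41] margin lo 0.76 hi 0.08 minz 0.042 err 0.0000 wr [0.47 0.3  0.22] p [ 0.52  -0.004  0.042]
```

View pics/w2.png

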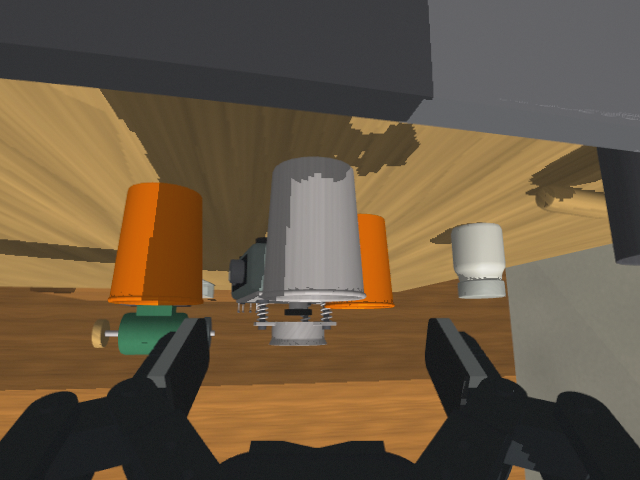

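Emit:
play_rows --deltas '[[[0, 0, 0], [0, 0, 1.2], 8.5], [[0, 0, 0], [0, -0.1, 1.2], 8.5], [[0, 0, 0], [0, 0, 1.2], 8.5], [[0, 0, 0], [0, -0.1, 1.2], 8.5], [[0, 0, 0], [0, 0, 1.2], 8.5], [[0, 0, 0], [0, 0, 1.2], 8.5], [[0, 0, 0], [0, 0, 1.2], 8.5], [[0, 0, 0], [0, 0, 1.2], 8.5], [[0, 0, 0], [0, 0, 1.2], 8.5], [[0, 0, 0], [0, 0, 1.2], 8.5], [[0, 0, 0], [0, 0, 0], 8.5], [[0, 0, 0], [0, 0, 0], 8.5]]'

```text
clock: 7.6
ee_pos: [0.5204, -0.0042, 0.0405]
tcp_rot: [0.557, 0.665, -0.317, 0.383]
wrist_force: [0.7, 0.5, 0.3]
width: 0.085
```

```bash
python3 -c "
from h import *
s,M=log(); snap('wrist','w3')
for z in (0,.052,.0855): print(z,np.round(M.T@(np.array([.5168,.0143,z])-s['ee_pos']),4))
"
```

```text
t 7.6 p [ 0.5204 -0.0042  0.0405] q [-0.176  0.946 -0.636  1.931  1.228  1.638 -1.417] w 0.085 F [0.7 0.5 0.3]
x [-0.086  0.497 -0.863] y [0.984 0.179 0.005] z [ 0.157 -0.849 -0.505]
0 [ 0.0445 -0.0005  0.0042]
0.052 [-0.0004 -0.0002 -0.022 ]
0.0855 [-0.0293 -0.0001 -0.0389]
```

View pics/w3.png

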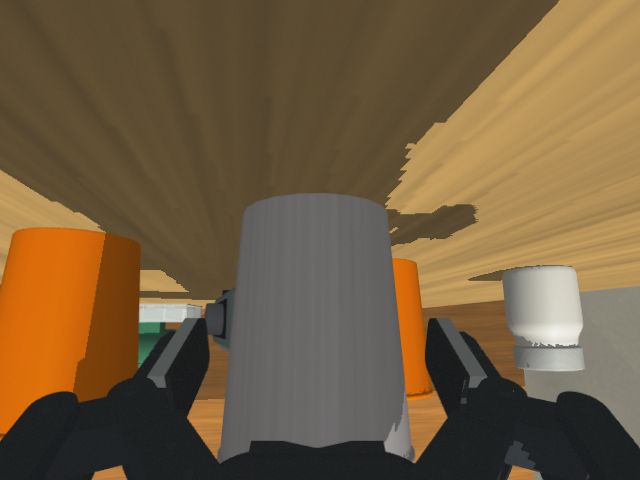

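The pot is centred between the fingers (x 245–405, fingers at 210 and 430). Closing now.

Emit:
play_rows --deltas '[[[0, 0, 0], [0, 0, 0], 7.5], [[0, 0, 0], [0, 0, 0], 7], [[0, 0, 0], [0, 0, 0], 6.5], [[0, 0, 0], [0, 0, 0], 6], [[0, 0, 0], [0, 0, 0], 5.5], [[0, 0, 0], [0, 0, 0], 5], [[0, 0, 0], [0, 0, 0], 5], [[0, 0, 0], [0, 0, 0], 5], [[0, 0, 0], [0, 0, 0], 5]]' --squeeze 80

```text
clock: 8.4
ee_pos: [0.5208, -0.0029, 0.0416]
tcp_rot: [0.556, 0.665, -0.316, 0.384]
wrist_force: [-0.6, 3.2, 6.1]
width: 0.0611
```

```bash
cat > p2.py <<'E'
from seg import *
D=np.radians
def go(q,p,M,p1,M1,N):
    r,v=seg(p,M,p1,M1,N); return sim(q,p,M,r,v,N)
if __name__=='__main__':
    q,p,M=cur()
    up=M.T@np.array([0,0,1.])  # pot axis in tool
    tray=np.array([.475,.275,.004])
    q,p,M=go(q,p,M,p+[0,0,.15],M,8)
    for az in (-80,-60,-100):
      for th in (130,150):
        for p2 in (0,10):
            Mt=tool(D(az),D(p2),1)@R.from_rotvec([0,0,-D(th)]).as_matrix()
            # grasp point location: mouth at tray centre
            a=Mt@up; g=np.array([.46,.275,.20]); mouth=.033*a
            g=np.array([tray[0]-mouth[0],tray[1]-mouth[1],.19])
            pt=g+.022*Mt[:,2]
            print(az,th,p2,'tilt',np.degrees(np.arccos(a[2])),'axis',np.round(a,2))
            M1=tool(D(az),D(p2),1)
            qq,pp,MM=go(q,p,M,pt+[0,0,.04],M1,14)
            # roll in place
            qq,pp,MM=go(qq,pp,MM,pt,MM@R.from_rotvec([0,0,-D(th/2)]).as_matrix(),12) if 0 else sim(qq,pp,MM,np.array([0,0,-th/22]),MM.T@np.array([0,0,-.04/22*100])*0,22)
E
python3 -c "
from h import *
s,M=log(); snap('wrist','w4'); snap('side','s4')"; python3 p2.py
```

```text
t 8.4 p [ 0.5208 -0.0029  0.0416] q [-0.178  0.945 -0.637  1.93   1.228  1.639 -1.417] w 0.0611 F [-0.6  3.2  6.1]
x [-0.086  0.497 -0.863] y [0.984 0.181 0.006] z [ 0.159 -0.849 -0.505]
N 8 r [0. 0. 0.] v [-1.62  0.01 -0.95] q [-0.12  0.68 -0.72  1.92  1.12  1.73 -1.19] margin lo 0.75 hi 0.12 minz 0.06 err 0.0000 wr [0.47 0.29 0.37] p [ 0.521 -0.003  0.192]
-80 130 0 tilt 124.03535232385401 axis [ 0.56  0.61 -0.56]
N 14 r [ 0.04 -2.17 -0.02] v [ 0.22 -0.12 -1.76] q [-0.68  1.03 -0.57  1.53  1.    2.34 -1.37] margin lo 0.75 hi -0.49 minz 0.199 err 0.0000 wr [0.4  0.58 0.23] p [0.46  0.233 0.23 ]
N 22 r [ 0.    0.   -5.91] v [0. 0. 0.] q [-0.42  1.28 -1.09  1.51  1.13  2.7   0.62] margin lo 0.38 hi -0.85 minz 0.23 err 0.0000 wr [0.4  0.58 0.23] p [0.46  0.233 0.23 ]
-80 130 10 tilt 117.61683075399914 axis [ 0.54  0.7  -0.46]
N 14 r [ 0.04 -1.45 -0.01] v [ 0.38 -0.12 -1.7 ] q [-0.63  0.96 -0.63  1.55  0.97  2.24 -1.36] margin lo 0.75 hi -0.39 minz 0.197 err 0.0000 wr [0.4  0.57 0.29] p [0.461 0.231 0.226]
N 22 r [ 0.    0.   -5.91] v [0. 0. 0.] q [-0.4   1.19 -1.11  1.53  1.12  2.56  0
[... 3558 characters left out ...]
.3   0.77  2.45 -1.43] margin lo 0.75 hi -0.6 minz 0.198 err 0.0000 wr [0.52 0.58 0.23] p [0.454 0.239 0.23 ]
N 22 r [ 0.    0.   -6.82] v [0. 0. 0.] q [-0.32  1.5  -1.38  1.27  0.61  2.9   0.23] margin lo 0.09 hi -1.05 minz 0.23 err 0.0000 wr [0.52 0.58 0.23] p [0.454 0.239 0.23 ]
-100 150 10 tilt 130.66942133381286 axis [ 0.53  0.54 -0.65]
N 14 r [ 1.38 -1.44  0.48] v [ 0.39 -0.46 -1.7 ] q [-0.59  1.03 -0.56  1.33  0.75  2.34 -1.44] margin lo 0.75 hi -0.49 minz 0.197 err 0.0000 wr [0.51 0.58 0.29] p [0.454 0.236 0.226]
N 22 r [ 0.    0.   -6.82] v [0. 0. 0.] q [-0.3   1.43 -1.41  1.3   0.83  2.8   0.48] margin lo 0.06 hi -0.95 minz 0.226 err 0.0000 wr [0.51 0.58 0.29] p [0.454 0.236 0.226]
```

View pics/w4.png

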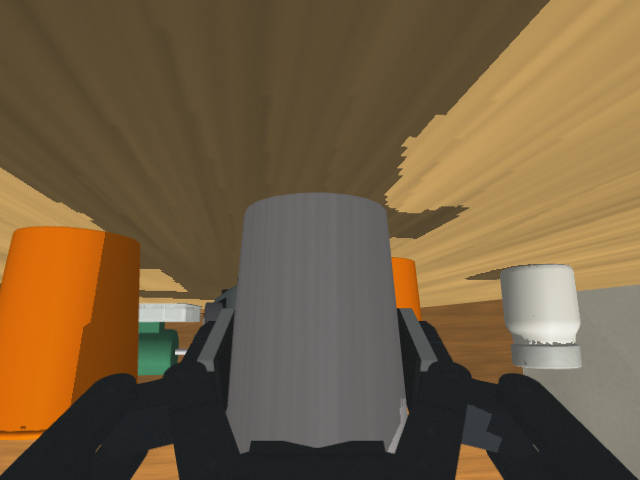

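View pics/s4.png

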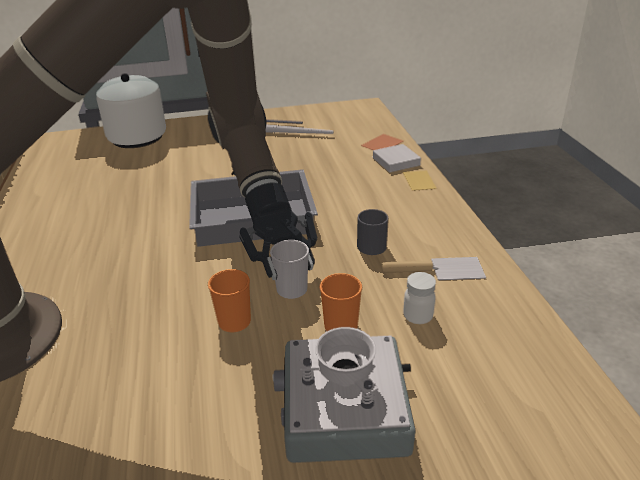

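The pot is gripped, width 0.0611. The first tipping idea breaks the q6 limit, so I'll search for tipping poses that are reachable.

```bash
cat > p3.py <<'E'
from seg import *
D=np.radians
q0,p0,M0=cur()
up=M0.T@np.array([0,0,1.]); tray=np.array([.475,.275,.004])
ql=np.array([-0.12,0.68,-0.72,1.92,1.12,1.73,-1.19])
res=[]
rng=np.random.default_rng(1)
for az in range(-180,180,30):
  for pd in (0,20,40,60):
    for th in range(0,360,20):
        Mt=tool(D(az),D(pd),1)@R.from_rotvec([0,0,-D(th)]).as_matrix()
        a=Mt@up; tilt=np.degrees(np.arccos(a[2]))
        if not 128<tilt<165: continue
        g=np.array([tray[0],tray[1],.19])-.03*a*[1,1,0]
        pt=g+.022*Mt[:,2]
        best=None
        for k in range(2):
            q,e=ik(pt,Mt,ql if k==0 else ql+rng.normal(0,.5,7))
            if e<1e-4:
                P,_,sh,el,wr=fk(q,True)
                dist=np.abs(q-ql).max(); 
                if wr[2]>.15 and el[2]>.3 and (best is None or dist<best[0]): best=(dist,az,pd,th,round(tilt),np.round(q,2),np.round(a,2),np.round(Mt[:,2],2),np.round(wr,2),round(np.minimum(q-LO,HI-q).min(),2))
        if best: res.append(best)
res.sort(key=lambda t:t[0])
print(len(res))
for r in res[:25]: print(*r)
E
python3 p3.py
```

```text
15
1.2381465776284286 120 20 180 130 [ 0.67  1.32 -1.39  1.74  0.06  1.03  0.05] [ 0.39 -0.66 -0.64] [-0.47  0.81 -0.34] [0.62 0.03 0.3 ] 0.08
1.341033686588572 120 0 140 132 [ 0.65  1.47 -1.29  1.65 -0.22  1.13 -0.38] [-0.22 -0.71 -0.67] [-0.5   0.87  0.  ] [0.65 0.01 0.19] 0.18
1.3509895998826915 150 20 180 130 [ 0.41  1.38 -1.39  1.42  0.13  1.59  0.16] [ 0.67 -0.38 -0.64] [-0.81  0.47 -0.34] [0.72 0.13 0.3 ] 0.08
1.3530827555354548 90 20 180 130 [ 0.86  1.23 -1.39  2.1  -0.07  0.38 -0.01] [ 0.01 -0.77 -0.64] [ 0.    0.94 -0.34] [ 0.47 -0.01  0.3 ] 0.08
1.9392547910361677 -90 0 220 131 [-1.51  1.5   1.22  1.4   0.09  1.7  -2.78] [-0.56  0.5  -0.66] [ 0. -1.  0.] [0.49 0.59 0.19] 0.08
1.9889433032613753 -60 0 220 131 [-1.82  1.53  1.27  1.76  0.13  1.14 -2.78] [-0.74  0.16 -0.66] [ 0.5  -0.87  0.  ] [0.33 0.55 0.19] 0.08
2.182655244897046 -30 0 140 132 [-1.04  0.86 -0.24  2.15  1.44  1.77  0.99] [-0.16  0.73 -0.67] [ 0.87 -0.5   0.  ] [0.2  0.42 0.19] 0.08
2.4410975382653426 -60 0 140 132 [-1.18  0.93  0.07  1.79  0.98  1.77  1.25] [ 0.22  0.71 -0.67] [ 0.5  -0.87  0.  ] [0.3  0.54
[... 265 characters left out ...]
 ] [0.31 0.54 0.19] 0.08
2.914769439498974 -30 0 180 150 [-1.04  0.86 -0.23  2.12  1.45  1.77  1.72] [-0.44  0.25 -0.86] [ 0.87 -0.5   0.  ] [0.2  0.43 0.19] 0.08
3.0036715062972403 -90 0 140 132 [-1.45  1.28  0.88  1.46  0.3   1.77  1.81] [ 0.55  0.5  -0.67] [ 0. -1.  0.] [0.46 0.59 0.19] 0.08
3.348245954472508 -90 20 180 130 [-1.1   0.9   0.28  1.49  0.51  1.77  2.16] [-0.01  0.77 -0.64] [ 0.   -0.94 -0.34] [0.48 0.56 0.3 ] 0.08
3.3620831460050393 -90 0 160 144 [-1.44  1.29  0.88  1.44  0.31  1.77  2.17] [ 0.29  0.5  -0.81] [ 0. -1.  0.] [0.47 0.59 0.19] 0.08
3.7223159746133807 -90 0 180 150 [-1.43  1.29  0.89  1.43  0.31  1.77  2.53] [-0.01  0.5  -0.86] [ 0. -1.  0.] [0.48 0.59 0.19] 0.08
```

```bash
cat > p4.py <<'E'
from seg import *
import seg as sg
D=np.radians
def step(q,p,M):
    fix=np.zeros(7,bool)
    for it in range(12):
        e=err(q,p,M,1.); J=np.zeros((6,7))
        for i in range(7):
            d=np.zeros(7);d[i]=1e-5;J[:,i]=(err(q+d,p,M,1.)-e)/1e-5
        J[:,fix]=0
        q=q-J.T@np.linalg.solve(J@J.T+1e-5*np.eye(6),e)
        b=(q<LO+.01)|(q>HI-.01); 
        if b.any(): fix|=b; q=np.clip(q,LO+.01,HI-.01)
    return q
sg.step=step
q0,p0,M0=cur()
up=M0.T@np.array([0,0,1.]); 
r,v=seg(p0,M0,p0+[0,0,.15],M0,8); S1=sim(q0,p0,M0,r,v,8)
res=[]
def runp(mx,my,gz,az,pd,th,show=False):
    Mt=tool(D(az),D(pd),1); Mf=Mt@R.from_rotvec([0,0,-D(th)]).as_matrix()
    a=Mf@up; tilt=np.degrees(np.arccos(a[2]))
    g=np.array([mx,my,gz])-.03*a*[1,1,0]; pt=g+.022*Mf[:,2]
    r,v=seg(S1[1],S1[2],pt,Mt,16); s=sim(*S1,r,v,16,show)
    n=int(np.ceil(th/7)); s=sim(*s,np.array([0,0,-th/n]),np.zeros(3),n,show)
    e=np.abs(err(s[0],pt,Mf)).max(); m=np.minimum(s[0]-LO,HI-s[0])
    return e,tilt,m.min(),s,a
if __name__=='__main__':
  for my in (.25,.29):
   for mx in (.475,.52):
    for gz in (.18,.24):
     for az in (-60,-40,-20):
      for pd,th in ((0,150),(-10,130),(10,170)):
        e,t,m,s,a=runp(mx,my,gz,az,pd,th); res.append((e>2e-3,-m,mx,my,gz,az,pd,th,e,t,s[0]))
  res.sort(key=lambda t:(t[0],t[1]))
  for r in res[:14]: print(*r[:8],'e %.4f tilt %.0f'%(r[8],r[9]),np.round(r[10],2))
E
python3 p4.py
```

```text
N 8 r [0. 0. 0.] v [-1.62  0.01 -0.95] q [-0.12  0.68 -0.72  1.92  1.12  1.73 -1.19] margin lo 0.75 hi 0.12 minz 0.06 err 0.0000 wr [0.47 0.29 0.37] p [ 0.521 -0.003  0.192]
False -0.22194070070338867 0.52 0.25 0.18 -20 10 170 e 0.0000 tilt 139 [-0.78  0.75 -0.39  2.26  1.74  1.63  1.6 ]
False -0.21174542178319378 0.52 0.25 0.24 -20 10 170 e 0.0000 tilt 139 [-0.69  0.63 -0.5   2.26  1.72  1.64  1.74]
False -0.19847575486403857 0.52 0.29 0.18 -20 10 170 e 0.0000 tilt 139 [-0.8   0.78 -0.41  2.18  1.71  1.65  1.66]
False -0.1849127190091584 0.52 0.25 0.18 -20 0 150 e 0.0000 tilt 139 [-1.01  0.86 -0.13  2.27  1.7   1.67  1.08]
False -0.1815477140409163 0.52 0.29 0.24 -20 10 170 e 0.0000 tilt 139 [-0.72  0.66 -0.52  2.18  1.69  1.67  1.79]
False -0.1642722230493996 0.52 0.29 0.18 -20 0 150 e 0.0000 tilt 139 [-1.02  0.87 -0.16  2.19  1.68  1.69  1.15]
False -0.1608094116462544 0.475 0.25 0.18 -20 10 170 e 0.0000 tilt 139 [-0.83  0.76 -0.45  2.31  1.65  1.69  1.54]
False -0.15627748314749268 0.52 0.25 0.24 -20 0 150 e 0.0000 tilt 139 [-0.94  0.72 -0.22  2.29  1.71  1.69  1.21]
False -0.14887352275137333 0.52 0.25 0.18 -20 -10 130 e 0.0000 tilt 130 [-1.17  1.    0.06  2.25  1.64  1.7   0.58]
False -0.1412227638346133 0.52 0.29 0.24 -20 0 150 e 0.0000 tilt 139 [-0.96  0.74 -0.24  2.21  1.68  1.71  1.27]
False -0.14115031630800878 0.475 0.29 0.18 -20 10 170 e 0.0000 tilt 139 [-0.85  0.78 -0.47  2.22  1.63  1.71  1.6 ]
False -0.1398029659515223 0.52 0.25 0.24 -20 -10 130 e 0.0000 tilt 130 [-1.15  0.85  0.05  2.3   1.67  1.71  0.69]
False -0.12900771595960236 0.52 0.29 0.18 -20 -10 130 e 0.0000 tilt 130 [-1.18  0.99  0.03  2.18  1.63  1.72  0.67]
False -0.12794163999658492 0.475 0.25 0.24 -20 10 170 e 0.0000 tilt 139 [-0.71  0.64 -0.59  2.3   1.63  1.72  1.69]
```

```bash
python3 -c "
from p4 import *
e,t,m,s,a=runp(.50,.265,.16,-20,10,170,True);print(e,t,m,a)"
```

```text
N 8 r [0. 0. 0.] v [-1.62  0.01 -0.95] q [-0.12  0.68 -0.72  1.92  1.12  1.73 -1.19] margin lo 0.75 hi 0.12 minz 0.06 err 0.0000 wr [0.47 0.29 0.37] p [ 0.521 -0.003  0.192]
N 16 r [-3.51 -1.14 -1.31] v [ 0.68  1.08 -1.05] q [-0.64  0.88 -0.63  2.23  1.76  1.84 -1.36] margin lo 0.74 hi 0.01 minz 0.156 err 0.0000 wr [0.21 0.36 0.22] p [0.537 0.247 0.156]
N 25 r [ 0.   0.  -6.8] v [0. 0. 0.] q [-0.84  0.8  -0.38  2.24  1.69  1.65  1.56] margin lo 0.84 hi 0.01 minz 0.156 err 0.0000 wr [0.21 0.36 0.22] p [0.537 0.247 0.156]
1.2955746699288931e-16 138.64722734874405 0.1984678911175528 [-0.55682963  0.35560717 -0.75065592]
```

Emit:
play_rows --deltas '[[[0, 0, 0], [-0.4, 0, -0.2], 5], [[0, 0, 0], [-0.9, 0, -0.5], 5], [[0, 0, 0], [-1.6, 0, -0.9], 5], [[0, 0, 0], [-1.6, 0, -0.9], 5], [[0, 0, 0], [-1.8, 0, -1], 5], [[0, 0, 0], [-1.8, 0, -1], 5], [[0, 0, 0], [-1.6, 0, -0.9], 5], [[0, 0, 0], [-1.6, 0, -0.9], 5], [[0, 0, 0], [-1.2, 0, -0.7], 5], [[0, 0, 0], [-0.4, 0, -0.2], 5], [[0, 0, 0], [0, 0, 0], 5]]'

```text
clock: 9.42
ee_pos: [0.5206, -0.0065, 0.1897]
tcp_rot: [0.557, 0.665, -0.316, 0.384]
wrist_force: [0.1, 0.1, -2.3]
width: 0.0607
```

```bash
python3 -c "
from h import *
s,M=log(); snap('wrist','w5'); snap('side','s5')
a=cv2.imread('pics/w5.png')[:,120:520];b=cv2.imread('pics/s5.png')[:,120:520];cv2.imwrite('pics/o5.png',np.hstack([a,b]))"
```

```text
t 9.42 p [ 0.5206 -0.0065  0.1897] q [-0.112  0.683 -0.721  1.926  1.119  1.723 -1.195] w 0.0607 F [ 0.1  0.1 -2.3]
x [-0.084  0.498 -0.863] y [0.984 0.18  0.008] z [ 0.159 -0.848 -0.505]
```

View pics/o5.png

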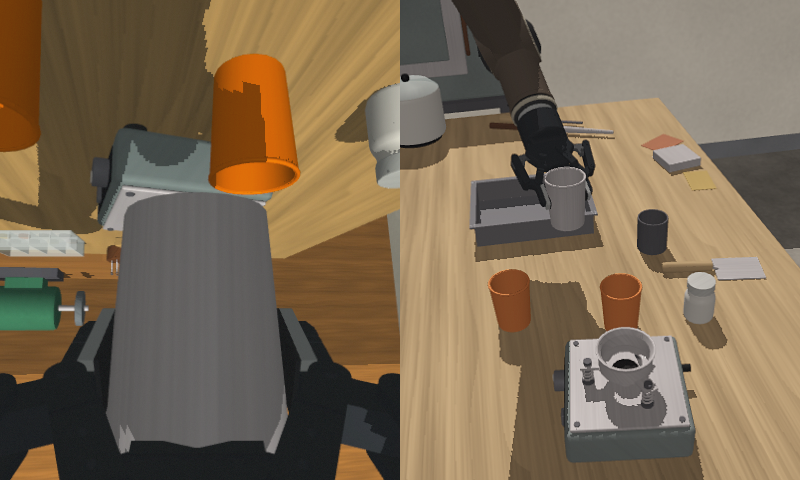

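The pot is lifted and upright in the grip. Planning the move over the tray with a small roll blended in, to keep q6 off its limit.

```bash
cat > p5.py <<'E'
from p4 import *
q,p,M=cur(); up=np.array([-.863,.008,-.505]);up/=np.linalg.norm(up)
def f(mx,my,gz,az,pd,th,th1,N1):
    Mt=tool(D(az),D(pd),1); Mf=Mt@R.from_rotvec([0,0,-D(th)]).as_matrix();a=Mf@up
    g=np.array([mx,my,gz])-.03*a*[1,1,0]; pt=g+.022*Mf[:,2]
    M1=Mt@R.from_rotvec([0,0,-D(th1)]).as_matrix()
    r,v=seg(p,M,pt+[0,0,.02],M1,N1); s=sim(q,p,M,r,v,N1)
    n=int(np.ceil((th-th1)/7)); dz=M1.T@np.array([0,0,-.02])
    r2,v2=np.array([0,0,-(th-th1)/n]),np.zeros(3)
    s=sim(*s,r2,v2,n)
    print(az,th1,'tilt1',np.degrees(np.arccos((M1@up)[2])),'tilt',np.degrees(np.arccos(a[2])))
for th1 in (30,50): 
    f(.50,.265,.15,-20,10,170,th1,18); f(.50,.265,.15,-10,10,170,th1,18);
E
python3 p5.py | grep -v 'N 8'
```

```text
N 18 r [-2.83 -1.84 -2.67] v [ 0.24  1.09 -1.05] q [-0.63  0.86 -0.65  2.23  1.76  1.84 -0.82] margin lo 0.75 hi 0.01 minz 0.166 err 0.0000 wr [0.21 0.37 0.23] p [0.537 0.247 0.166]
N 20 r [ 0.  0. -7.] v [0. 0. 0.] q [-0.79  0.79 -0.44  2.24  1.7   1.68  1.58] margin lo 0.82 hi 0.01 minz 0.166 err 0.0000 wr [0.21 0.37 0.23] p [0.537 0.247 0.166]
-20 30 tilt1 34.93153462690285 tilt 138.65160716629242
N 18 r [-3.36 -1.94 -2.81] v [ 0.2   1.23 -1.01] q [-0.57  0.85 -0.66  2.35  1.94  1.83 -0.82] margin lo 0.75 hi 0.02 minz 0.166 err 0.0000 wr [0.2  0.31 0.23] p [0.54  0.254 0.166]
N 20 r [ 0.  0. -7.] v [0. 0. 0.] q [-0.86  0.76 -0.32  2.37  1.87  1.59  1.5 ] margin lo 0.81 hi 0.02 minz 0.166 err 0.0000 wr [0.2  0.31 0.23] p [0.54  0.254 0.166]
-10 30 tilt1 34.931534626902874 tilt 138.65160716629242
N 18 r [-2.54 -2.37 -3.67] v [ 0.04  1.13 -1.1 ] q [-0.64  0.85 -0.63  2.24  1.75  1.82 -0.47] margin lo 0.75 hi 0.01 minz 0.166 err 0.0000 wr [0.21 0.37 0.23] p [0.537 0.247 0.166]
N 18 r [ 0.    0.   -6.67] v [0. 0. 0.] q [-0.78  0.79 -0.45  2.24  1.7   1.69  1.59] margin lo 0.84 hi 0.03 minz 0.166 err 0.0000 wr [0.21 0.37 0.23] p [0.537 0.247 0.166]
-20 50 tilt1 51.097291632601966 tilt 138.65160716629242
N 18 r [-3.07 -2.58 -3.78] v [-0.04  1.26 -1.07] q [-0.6   0.84 -0.63  2.35  1.93  1.81 -0.49] margin lo 0.75 hi 0.01 minz 0.166 err 0.0000 wr [0.2  0.31 0.23] p [0.54  0.254 0.166]
N 18 r [ 0.    0.   -6.67] v [0. 0. 0.] q [-0.84  0.76 -0.34  2.36  1.87  1.61  1.51] margin lo 0.84 hi 0.04 minz 0.166 err 0.0000 wr [0.2  0.31 0.23] p [0.54  0.254 0.166]
-10 50 tilt1 51.09729163260197 tilt 138.65160716629242
```

```bash
cat > p6.py <<'E'
from p4 import *
q,p,M=cur(); up=np.array([-.863,.008,-.505]);up/=np.linalg.norm(up)
def T(az,pd,th): return tool(D(az),D(pd),1)@R.from_rotvec([0,0,-D(th)]).as_matrix()
def f(mx,my,gz,az,stages):
    s=(q,p,M)
    for (pd,th,N) in stages:
        Mf=T(az,pd,th);a=Mf@up
        g=np.array([mx,my,gz])-.03*a*[1,1,0]; pt=g+.022*Mf[:,2]
        r,v=seg(s[1],s[2],pt,Mf,N); s=sim(*s,r,v,N); print('  tilt',round(np.degrees(np.arccos(a[2])),1),'a',np.round(a,2))
if __name__=='__main__':
  for az in (-20,-10):
    f(.50,.265,.16,az,[(30,30,16),(30,100,10),(10,170,12)])
    print('--')
    f(.50,.265,.16,az,[(40,30,16),(35,100,10),(10,170,12)])
    print('==')
E
python3 p6.py | grep -v 'N 8'
```

```text
N 16 r [-3.21 -0.87 -3.63] v [ 0.58  1.21 -1.08] q [-0.38  0.71 -0.91  2.24  1.63  1.56 -0.59] margin lo 0.56 hi 0.12 minz 0.149 err 0.0000 wr [0.23 0.35 0.32] p [0.515 0.245 0.149]
  tilt 26.3 a [0.09 0.43 0.9 ]
N 10 r [-0. -0. -7.] v [ 0.08 -0.13  0.12] q [-0.39  0.67 -0.84  2.26  1.64  1.49  0.62] margin lo 0.56 hi 0.28 minz 0.147 err 0.0000 wr [0.24 0.33 0.32] p [0.524 0.229 0.149]
  tilt 83.3 a [-0.19  0.97  0.12]
N 12 r [ 1.25  1.25 -5.77] v [-0.09 -0.19  0.02] q [-0.68  0.86 -0.58  2.23  1.74  1.79  1.59] margin lo 0.63 hi 0.06 minz 0.15 err 0.0000 wr [0.21 0.37 0.22] p [0.537 0.247 0.156]
  tilt 138.7 a [-0.56  0.35 -0.75]
--
N 16 r [-3.2  -0.26 -3.91] v [ 0.7   1.23 -1.03] q [-0.24  0.64 -1.01  2.2   1.53  1.4  -0.44] margin lo 0.46 hi 0.13 minz 0.146 err 0.0000 wr [0.26 0.34 0.37] p [0.509 0.248 0.146]
  tilt 26.6 a [0.24 0.38 0.89]
N 10 r [ 0.48 -0.23 -7.  ] v [ 0.05 -0.18  0.14] q [-0.29  0.65 -0.93  2.24  1.61  1.43  0.71] margin lo 0.46 hi 0.3 minz 0.145 err 0.0000 wr [0.25 0.33 0.35] p [0.522 0.23  0.147]
  tilt 80.8 a [-0.18  0.97  0.16]
N 12 r [ 1.57  1.57 -5.74] v [
[... 778 characters left out ...]
  0.254 0.156]
  tilt 138.7 a [-0.61  0.25 -0.75]
--
N 16 r [-3.73 -0.42 -4.23] v [ 0.62  1.38 -0.99] q [-0.17  0.59 -1.02  2.29  1.66  1.27 -0.38] margin lo 0.45 hi 0.13 minz 0.146 err 0.0000 wr [0.25 0.3  0.37] p [0.512 0.25  0.146]
  tilt 26.6 a [0.17 0.42 0.89]
N 10 r [ 0.48 -0.23 -7.  ] v [ 0.05 -0.18  0.14] q [-0.26  0.58 -0.88  2.33  1.75  1.27  0.74] margin lo 0.45 hi 0.21 minz 0.145 err 0.0000 wr [0.25 0.28 0.35] p [0.528 0.234 0.147]
  tilt 80.8 a [-0.35  0.92  0.16]
N 12 r [ 1.57  1.57 -5.74] v [-0.07 -0.2   0.01] q [-0.67  0.83 -0.54  2.35  1.92  1.75  1.56] margin lo 0.59 hi 0.1 minz 0.149 err 0.0000 wr [0.2  0.31 0.22] p [0.54  0.254 0.156]
  tilt 138.7 a [-0.61  0.25 -0.75]
==
```

Emit:
play_rows --deltas '[[[-3.8, -1, -3.9], [0.5, 1.4, -1], 5], [[-3.8, -1, -3.9], [0.5, 1.4, -1], 5], [[-3.8, -1, -3.9], [0.5, 1.4, -1], 5], [[-3.8, -1, -3.9], [0.5, 1.4, -1], 5], [[-3.8, -1, -3.9], [0.5, 1.4, -1], 5], [[-3.8, -1, -3.9], [0.5, 1.4, -1], 5], [[-3.8, -1, -3.9], [0.5, 1.4, -1], 5], [[-3.8, -1, -3.9], [0.5, 1.4, -1], 5]]'

```text
clock: 10.18
ee_pos: [0.5739, 0.1233, 0.1785]
tcp_rot: [0.215, 0.821, -0.261, 0.46]
wrist_force: [-0.8, -0.2, -2.2]
width: 0.0609
```

Emit:
play_rows --deltas '[[[-3.8, -1, -3.9], [0.5, 1.3, -1.1], 5], [[-3.8, -1, -3.9], [0.5, 1.3, -1.1], 5], [[-3.8, -1, -3.9], [0.5, 1.3, -1.1], 5], [[-3.8, -1, -3.9], [0.5, 1.3, -1.1], 5], [[-3.8, -1, -3.9], [0.5, 1.3, -1.1], 5], [[-3.8, -1, -3.9], [0.5, 1.3, -1.1], 5], [[-3.8, -1, -3.9], [0.5, 1.3, -1], 5], [[-3.8, -1, -3.9], [0.5, 1.3, -1], 5]]'

```text
clock: 10.85
ee_pos: [0.5176, 0.246, 0.1511]
tcp_rot: [-0.156, 0.854, -0.166, 0.468]
wrist_force: [0.5, 0.2, -2.5]
width: 0.0609
```

```bash
python3 -c "
from h import *
s,M=log(); snap('side','s6');snap('scene','c6')
a=cv2.imread('pics/c6.png')[:,240:640];b=cv2.imread('pics/s6.png')[:,80:480];cv2.imwrite('pics/o6.png',np.hstack([a,b]))"
sed -i 's/^  for az.*/  for az in (-10,):/; s/^    f(.50.*(30,30,16).*/    f(.50,.265,.16,az,[(30,100,10),(10,170,12)])/' p6.py; python3 p6.py |sed -n '/--/q;p'
```

```text
t 10.85 p [0.5176 0.246  0.1511] q [-0.308  0.646 -0.914  2.352  1.795  1.432 -0.559] w 0.0609 F [ 0.5  0.2 -2.5]
x [-0.513 -0.421 -0.748] y [-0.111  0.896 -0.429] z [ 0.851 -0.138 -0.507]
N 8 r [0. 0. 0.] v [-1.4  -0.81 -0.95] q [-0.09  0.26 -1.07  2.24  1.52  1.19 -0.17] margin lo 0.4 hi 0.19 minz 0.17 err 0.0000 wr [0.22 0.29 0.48] p [0.517 0.245 0.301]
N 10 r [ 0.07  0.05 -6.97] v [ 0.06 -0.1   0.13] q [-0.38  0.6  -0.77  2.36  1.81  1.34  0.63] margin lo 0.56 hi 0.18 minz 0.149 err 0.0000 wr [0.23 0.29 0.32] p [0.53  0.234 0.149]
  tilt 83.3 a [-0.36  0.93  0.12]
N 12 r [ 1.25  1.25 -5.77] v [-0.09 -0.19  0.02] q [-0.73  0.82 -0.48  2.35  1.9   1.71  1.54] margin lo 0.7 hi 0.14 minz 0.15 err 0.0000 wr [0.2  0.31 0.22] p [0.54  0.254 0.156]
  tilt 138.7 a [-0.61  0.25 -0.75]
```

View pics/o6.png

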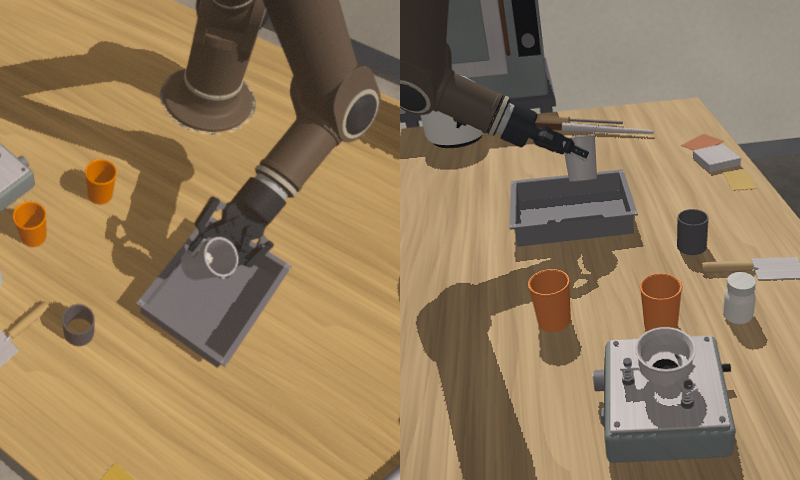

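The pot is over the tray, mouth at crop (222,257) in the scene view, with white lumps visible inside. Rolling to tip it.

Emit:
play_rows --deltas '[[[0, 0, -7], [0.1, -0.1, 0.1], 5], [[0, 0, -7], [0, -0.1, 0.1], 5], [[0, 0, -7], [0.1, -0.1, 0.1], 5], [[0, 0, -7], [0, -0.1, 0.1], 5], [[0, 0, -7], [0.1, -0.1, 0.1], 5], [[0, 0, -7], [0, -0.1, 0.1], 5], [[0, 0, -7], [0.1, -0.1, 0.1], 5], [[0, 0, -7], [0, -0.1, 0.1], 5], [[0, 0, -7], [0.1, -0.1, 0.1], 5], [[0, 0, -7], [0.1, -0.1, 0.1], 5]]'

```text
clock: 11.78
ee_pos: [0.5291, 0.2333, 0.1522]
tcp_rot: [0.616, -0.611, 0.407, -0.287]
wrist_force: [-0.4, -0.9, -2.4]
width: 0.0609
```

Emit:
play_rows --deltas '[[[1.2, 1.2, -5.8], [-0.1, -0.2, 0], 5], [[1.2, 1.2, -5.8], [-0.1, -0.2, 0], 5], [[1.2, 1.2, -5.8], [-0.1, -0.2, 0], 5], [[1.2, 1.2, -5.8], [-0.1, -0.2, 0], 5], [[1.2, 1.2, -5.8], [-0.1, -0.2, 0], 5], [[1.2, 1.2, -5.8], [-0.1, -0.2, 0], 5], [[1.3, 1.3, -5.8], [-0.1, -0.2, 0], 5], [[1.3, 1.3, -5.8], [-0.1, -0.2, 0], 5], [[1.3, 1.3, -5.8], [-0.1, -0.2, 0], 5], [[1.3, 1.3, -5.8], [-0.1, -0.2, 0], 5], [[1.3, 1.3, -5.8], [-0.1, -0.2, 0], 5], [[1.3, 1.3, -5.8], [-0.1, -0.2, 0], 5]]'

```text
clock: 12.78
ee_pos: [0.5377, 0.2564, 0.1603]
tcp_rot: [0.757, -0.127, 0.641, -0.003]
wrist_force: [0.5, -0.2, -2.3]
width: 0.0606
```

Emit:
play_rows --deltas '[[[0, 0, 0], [0, 0, 0], 5], [[0, 0, 0], [0, 0, 0], 5], [[0, 0, 0], [0, 0, 0], 5], [[0, 0, 0], [0, 0, 0], 5], [[0, 0, 0], [0, 0, 0], 5], [[0, 0, 0], [0, 0, 0], 5]]'

```text
clock: 13.28
ee_pos: [0.5375, 0.2561, 0.1613]
tcp_rot: [0.757, -0.129, 0.641, -0.005]
wrist_force: [-0.1, -0.4, -0.9]
width: 0.0608
```

```bash
python3 -c "
from h import *
s,M=log(); print('potaxis',np.round(M@np.array([-.863,.008,-.505]),2));snap('side','s7');snap('scene','c7')
a=cv2.imread('pics/c7.png')[120:420,340:600];b=cv2.imread('pics/s7.png')[80:280,150:350];cv2.imwrite('pics/o7.png',np.hstack([cv2.resize(a,(416,480)),cv2.resize(b,(384,480))]))"
```

```text
t 13.28 p [0.5375 0.2561 0.1613] q [-0.72   0.8   -0.491  2.363  1.908  1.703  1.546] w 0.0608 F [-0.1 -0.4 -0.9]
x [ 0.146 -0.202  0.968] y [-0.189 -0.967 -0.173] z [ 0.971 -0.158 -0.179]
potaxis [-0.62  0.25 -0.75]
```

View pics/o7.png

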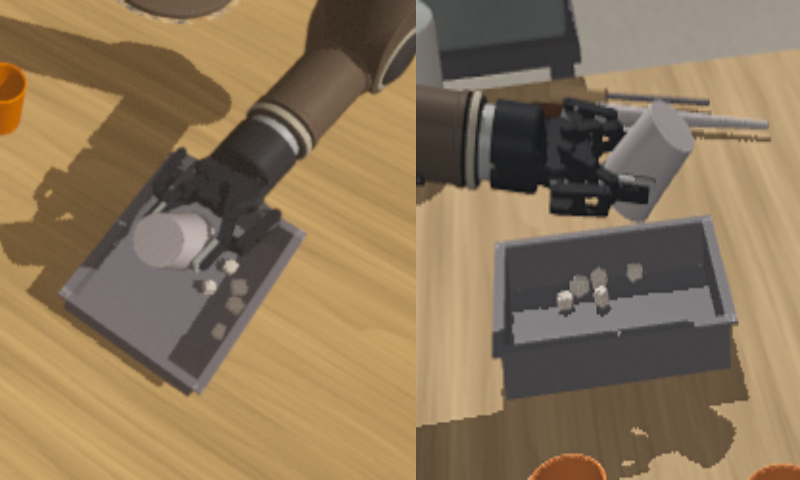

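Both views show all five lumps inside the tray (scene crop: 230,267; 210,287; 240,283; 235,302; 219,331), and the pot is empty. I'll roll it back upright and go to the cradle.

```bash
cat > p7.py <<'E'
from p4 import *
def T(az,pd,th): return tool(D(az),D(pd),1)@R.from_rotvec([0,0,-D(th)]).as_matrix()
if __name__=='__main__':
  up=np.array([-.863,.008,-.505]);up/=np.linalg.norm(up)
  s0=cur()
  def go(s,p1,M1,N,show=True):
    r,v=seg(s[1],s[2],p1,M1,N); return sim(*s,r,v,N,show)
  s=go(s0,np.array([.53,.24,.22]),T(-10,30,100),12)
  s=go(s,np.array([.52,.20,.27]),T(-20,30,20),12)
  for az in (-60,-80,-100):
    print(az)
    Mc=T(az,30,0); b=np.array([.5455,-.2755,.102]); pc=b+[0,0,.052]+.022*Mc[:,2]
    t=go(s,np.array([.5,.02,.30]),T((az-20)/2-5,30,5),14)
    t=go(t,pc+[0,0,.10],Mc,16)
    t=go(t,pc,Mc,10)
E
python3 p7.py
```

```text
N 8 r [0. 0. 0.] v [ 1.82 -0.32 -0.34] q [-0.64  0.4  -0.58  2.35  1.79  1.5   1.89] margin lo 0.69 hi 0.15 minz 0.18 err 0.0000 wr [0.2  0.31 0.37] p [0.537 0.256 0.311]
N 12 r [-1.28 -1.19  5.79] v [ 0.46 -0.2  -0.19] q [-0.35  0.41 -0.8   2.31  1.67  1.23  0.81] margin lo 0.67 hi 0.15 minz 0.166 err 0.0000 wr [0.23 0.29 0.4 ] p [0.53 0.24 0.22]
N 12 r [0.4  0.69 7.07] v [ 0.16 -0.53 -0.19] q [-0.29  0.32 -0.85  2.25  1.46  1.29 -0.49] margin lo 0.61 hi 0.23 minz 0.226 err 0.0000 wr [0.23 0.3  0.45] p [0.52 0.2  0.27]
-60
N 14 r [1.52 0.34 1.95] v [-0.18 -1.26  0.38] q [-0.13  0.19 -0.75  2.25  1.24  1.34 -0.73] margin lo 0.48 hi 0.29 minz 0.273 err 0.0000 wr [0.29 0.23 0.48] p [0.5  0.02 0.3 ]
N 16 r [0.81 0.04 0.78] v [-0.52 -0.96  1.7 ] q [ 0.3   0.32 -0.4   2.25  1.66  1.   -0.85] margin lo 0.48 hi 0.25 minz 0.243 err 0.0000 wr [ 0.4  -0.03  0.42] p [ 0.555 -0.292  0.243]
N 10 r [ 0. -0. -0.] v [0.87 0.   0.5 ] q [ 0.27  0.54 -0.38  2.3   1.86  1.1  -1.14] margin lo 0.61 hi 0.24 minz 0.143 err 0.0000 wr [ 0.4  -0.03  0.32] p [ 0.555 -0.292  0.143]
-80
N 14 r [2.13 0.47 2.3 ] v 
[... 352 characters left out ...]
 v [ 0.87 -0.    0.5 ] q [ 0.18  0.62 -0.37  2.08  1.47  1.27 -1.07] margin lo 0.73 hi 0.46 minz 0.143 err 0.0000 wr [0.5  0.   0.32] p [ 0.549 -0.294  0.143]
-100
N 14 r [2.75 0.61 2.64] v [-0.3  -1.2   0.56] q [-0.22  0.37 -0.67  2.03  1.08  1.62 -0.84] margin lo 0.61 hi 0.23 minz 0.273 err 0.0000 wr [0.37 0.3  0.48] p [0.5  0.02 0.3 ]
N 16 r [1.9  0.08 1.4 ] v [-0.69 -0.07  1.93] q [ 0.17  0.57 -0.35  1.8   1.13  1.52 -0.87] margin lo 0.66 hi 0.23 minz 0.243 err 0.0000 wr [0.59 0.   0.42] p [ 0.542 -0.294  0.243]
N 10 r [-0. -0. -0.] v [ 0.87 -0.    0.5 ] q [ 0.15  0.72 -0.33  1.84  1.19  1.45 -1.04] margin lo 0.86 hi 0.33 minz 0.143 err 0.0000 wr [0.59 0.   0.32] p [ 0.542 -0.294  0.143]
```

Emit:
play_rows --deltas '[[[-1.3, -1.2, 5.8], [0.5, -0.2, -0.2], 5], [[-1.3, -1.2, 5.8], [0.5, -0.2, -0.2], 5], [[-1.3, -1.2, 5.8], [0.5, -0.2, -0.2], 5], [[-1.3, -1.2, 5.8], [0.5, -0.2, -0.2], 5], [[-1.3, -1.2, 5.8], [0.5, -0.2, -0.2], 5], [[-1.3, -1.2, 5.8], [0.5, -0.2, -0.2], 5], [[-1.3, -1.2, 5.8], [0.5, -0.2, -0.2], 5], [[-1.3, -1.2, 5.8], [0.5, -0.2, -0.2], 5], [[-1.3, -1.2, 5.8], [0.5, -0.2, -0.2], 5], [[-1.3, -1.2, 5.8], [0.5, -0.2, -0.2], 5], [[-1.3, -1.2, 5.8], [0.5, -0.2, -0.2], 5], [[-1.3, -1.2, 5.8], [0.5, -0.2, -0.2], 5]]'

```text
clock: 14.38
ee_pos: [0.5285, 0.2369, 0.2234]
tcp_rot: [-0.611, 0.615, -0.407, 0.287]
wrist_force: [0.9, 0.5, -2.4]
width: 0.0609
```

Emit:
play_rows --deltas '[[[0.4, 0.7, 7], [0.2, -0.5, -0.2], 5], [[0.4, 0.7, 7], [0.2, -0.5, -0.2], 5], [[0.4, 0.7, 7], [0.2, -0.5, -0.2], 5], [[0.4, 0.7, 7], [0.2, -0.5, -0.2], 5], [[0.4, 0.7, 7], [0.2, -0.5, -0.2], 5], [[0.4, 0.7, 7], [0.2, -0.5, -0.2], 5], [[0.4, 0.7, 7], [0.2, -0.5, -0.2], 5], [[0.4, 0.7, 7], [0.2, -0.5, -0.2], 5], [[0.4, 0.7, 7], [0.2, -0.5, -0.2], 5], [[0.4, 0.7, 7], [0.2, -0.5, -0.2], 5], [[0.4, 0.7, 7], [0.2, -0.5, -0.2], 5], [[0.4, 0.7, 7], [0.2, -0.5, -0.2], 5]]'

```text
clock: 15.38
ee_pos: [0.5149, 0.1947, 0.2695]
tcp_rot: [-0.002, 0.867, -0.174, 0.467]
wrist_force: [0.3, 0.3, -1.6]
width: 0.0605
```

```bash
python3 -c "
from h import *
s,M=log(); print('potaxis',np.round(M@np.array([-.863,.008,-.505]),2))"
cat > p8.py <<'E'
from p7 import *
s=cur()
def go(s,p1,M1,N):
    r,v=seg(s[1],s[2],p1,M1,N); return sim(*s,r,v,N)
Mc=T(-80,30,0); b=np.array([.5455,-.2755,.102]); pc=b+[0,0,.052]+.022*Mc[:,2]
s=go(s,np.array([.5,.02,.30]),T(-55,30,5),14)
s=go(s,pc+[0,0,.10],Mc,16)
E
python3 p8.py | tail -2
```

```text
t 15.38 p [0.5149 0.1947 0.2695] q [-0.294  0.302 -0.846  2.26   1.444  1.281 -0.478] w 0.0605 F [ 0.3  0.3 -1.6]
x [-0.564 -0.166 -0.809] y [ 0.159  0.939 -0.304] z [ 0.81  -0.3   -0.503]
potaxis [0.08 0.3  0.95]
N 14 r [2.11 0.46 2.33] v [-0.25 -1.19  0.48] q [-0.19  0.29 -0.71  2.15  1.16  1.49 -0.78] margin lo 0.58 hi 0.28 minz 0.273 err 0.0000 wr [0.33 0.27 0.48] p [0.5  0.02 0.3 ]
N 16 r [1.35 0.06 1.09] v [-0.63 -0.53  1.86] q [ 0.21  0.44 -0.39  2.04  1.35  1.28 -0.84] margin lo 0.58 hi 0.36 minz 0.243 err 0.0000 wr [0.5  0.   0.42] p [ 0.549 -0.294  0.243]
```

Emit:
play_rows --deltas '[[[2.5, 0.5, 2.7], [-0.3, -1.4, 0.6], 5], [[2.5, 0.5, 2.7], [-0.3, -1.4, 0.6], 5], [[2.5, 0.5, 2.7], [-0.3, -1.4, 0.6], 5], [[2.5, 0.5, 2.7], [-0.3, -1.4, 0.6], 5], [[2.5, 0.5, 2.7], [-0.3, -1.4, 0.6], 5], [[2.5, 0.5, 2.7], [-0.3, -1.4, 0.6], 5], [[2.5, 0.5, 2.7], [-0.3, -1.4, 0.6], 5], [[2.5, 0.5, 2.7], [-0.3, -1.4, 0.6], 5], [[2.5, 0.5, 2.7], [-0.3, -1.4, 0.6], 5], [[2.5, 0.5, 2.7], [-0.3, -1.4, 0.6], 5], [[2.5, 0.5, 2.7], [-0.3, -1.4, 0.6], 5], [[2.5, 0.5, 2.7], [-0.3, -1.4, 0.6], 5]]'

```text
clock: 16.38
ee_pos: [0.504, 0.015, 0.3]
tcp_rot: [0.364, 0.782, -0.257, 0.436]
wrist_force: [0.7, 0.0, -2.3]
width: 0.0606
```

```bash
python3 -c "
from h import *
s,M=log()"; sed -i '/,14)$/d; s/Mc,16/Mc,12/' p8.py; python3 p8.py | tail -1
```

```text
t 16.38 p [0.504 0.015 0.3  ] q [-0.187  0.297 -0.699  2.145  1.176  1.497 -0.784] w 0.0606 F [ 0.7  0.  -2.3]
x [-0.355  0.345 -0.869] y [ 0.793  0.603 -0.084] z [ 0.495 -0.719 -0.487]
N 12 r [1.78 0.15 1.47] v [-0.79 -0.73  2.44] q [ 0.21  0.44 -0.39  2.04  1.35  1.28 -0.84] margin lo 0.59 hi 0.35 minz 0.243 err 0.0000 wr [0.5  0.   0.42] p [ 0.549 -0.294  0.243]
```

Emit:
play_rows --deltas '[[[1.8, 0.2, 1.5], [-0.8, -0.7, 2.4], 5], [[1.8, 0.2, 1.5], [-0.8, -0.7, 2.4], 5], [[1.8, 0.2, 1.5], [-0.8, -0.7, 2.4], 5], [[1.8, 0.2, 1.5], [-0.8, -0.7, 2.4], 5], [[1.8, 0.2, 1.5], [-0.8, -0.7, 2.4], 5], [[1.8, 0.2, 1.5], [-0.8, -0.7, 2.4], 5], [[1.8, 0.1, 1.5], [-0.8, -0.7, 2.4], 5], [[1.8, 0.1, 1.5], [-0.8, -0.7, 2.4], 5], [[1.8, 0.1, 1.4], [-0.8, -0.8, 2.4], 5], [[1.8, 0.1, 1.4], [-0.8, -0.8, 2.4], 5], [[1.8, 0.1, 1.4], [-0.8, -0.8, 2.4], 5], [[1.8, 0.1, 1.4], [-0.8, -0.8, 2.4], 5]]'

```text
clock: 17.38
ee_pos: [0.5463, -0.2904, 0.2446]
tcp_rot: [0.557, 0.663, -0.324, 0.382]
wrist_force: [0.4, -0.3, -1.5]
width: 0.0607
```

```bash
python3 -c "
from h import *
s,M=log()
p,d,c=snap('side','s9');snap('scene','c9');snap('wrist','w9')
a=cv2.imread('pics/c9.png')[40:340,90:350];b=cv2.imread('pics/s9.png')[200:460,200:460];cv2.imwrite('pics/o9.png',np.hstack([cv2.resize(a,(400,462)),cv2.resize(b,(400,462))]))
for t in ('s9','c9'):
    p,d,c=load(t);P=cloud(c,d);Q=P.reshape(-1,3);k=(np.hypot(Q[:,0]-.5455,Q[:,1]+.2755)<.06)&(Q[:,2]>.1)
    print(t,[ (round(z,2),int(((Q[k][:,2]>z)&(Q[k][:,2]<z+.01)).sum())) for z in np.arange(.1,.36,.01)])
"; python3 p8.py | tail -1
```

```text
t 17.38 p [ 0.5463 -0.2904  0.2446] q [ 0.201  0.439 -0.392  2.043  1.344  1.289 -0.84 ] w 0.0607 F [ 0.4 -0.3 -1.5]
x [-0.089  0.491 -0.866] y [ 0.985  0.171 -0.004] z [ 0.146 -0.854 -0.499]
s9 [(np.float64(0.1), 1237), (np.float64(0.11), 540), (np.float64(0.12), 838), (np.float64(0.13), 0), (np.float64(0.14), 0), (np.float64(0.15), 0), (np.float64(0.16), 0), (np.float64(0.17), 0), (np.float64(0.18), 0), (np.float64(0.19), 0), (np.float64(0.2), 180), (np.float64(0.21), 281), (np.float64(0.22), 298), (np.float64(0.23), 291), (np.float64(0.24), 412), (np.float64(0.25), 772), (np.float64(0.26), 994), (np.float64(0.27), 1103), (np.float64(0.28), 1419), (np.float64(0.29), 660), (np.float64(0.3), 246), (np.float64(0.31), 3), (np.float64(0.32), 0), (np.float64(0.33), 0), (np.float64(0.34), 0), (np.float64(0.35), 0)]
c9 [(np.float64(0.1), 441), (np.float64(0.11), 190), (np.float64(0.12), 311), (np.float64(0.13), 1), (np.float64(0.14), 0), (np.float64(0.15), 0), (np.float64(0.16), 0), (np.float64(0.17), 0), (np.float64(0.18), 0), (np.float64(0.19), 0), (np.float64(0.2), 45), (np.float64(0.21), 17), (np.float64(0.22), 0), (np.float64(0.23), 36), (np.float64(0.24), 84), (np.float64(0.25), 163), (np.float64(0.26), 213), (np.float64(0.27), 301), (np.float64(0.28), 435), (np.float64(0.29), 91), (np.float64(0.3), 53), (np.float64(0.31), 3), (np.float64(0.32), 0), (np.float64(0.33), 0), (np.float64(0.34), 0), (np.float64(0.35), 0)]
N 12 r [-0.03  0.    0.01] v [-0.01  0.02  0.03] q [ 0.21  0.44 -0.39  2.04  1.35  1.28 -0.84] margin lo 0.73 hi 0.5 minz 0.243 err 0.0000 wr [0.5  0.   0.42] p [ 0.549 -0.294  0.243]
```

View pics/o9.png

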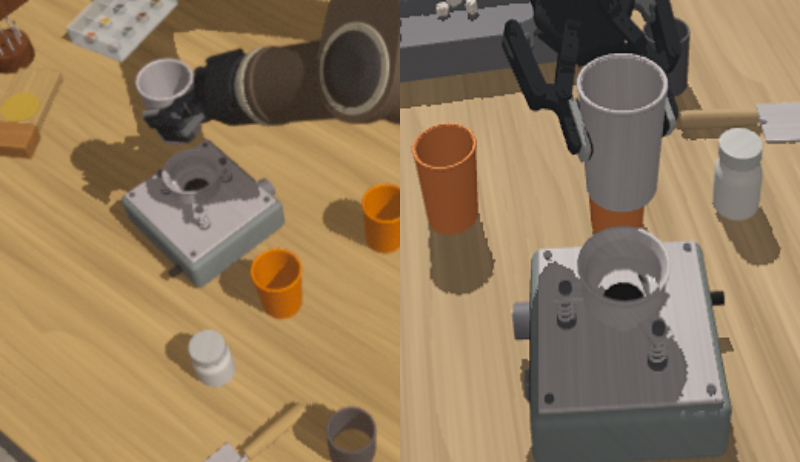

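View pics/w9.png

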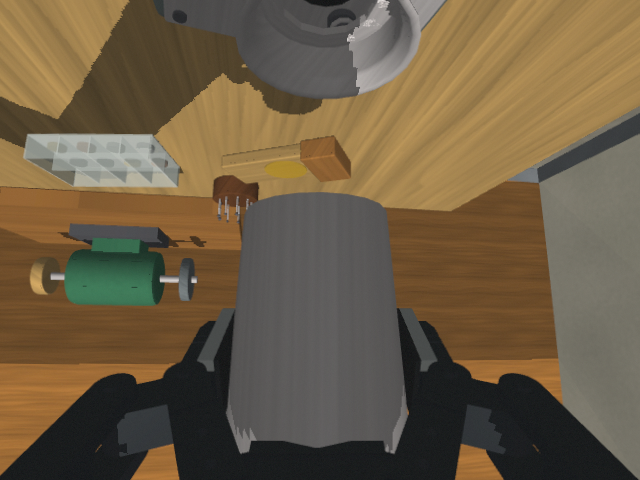

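The side view shows the pot gripped and upright, a little above and behind the ring. Next I'll fit the pot axis and the ring centre from the two fixed cameras.

```bash
cat > potfit.py <<'E'
from h import *
from scipy.optimize import least_squares
from scipy.spatial.transform import Rotation as R
import sys
def fit(tags,x0,y0,zb):
    Qs=[]
    for t in tags:
        p,d,c=load(t);P=cloud(c,d);V=p.max(2).astype(int);Sd=V-p.min(2)
        m=(np.hypot(P[...,0]-x0,P[...,1]-y0)<.042)&(P[...,2]>zb+.006)&(P[...,2]<zb+.1)&(V>75)&(Sd<35)
        Q=P[m]; cam=c['pose'][:3,3]
        # outer surface facing camera: keep those nearer the camera than axis
        v=cam[:2]-np.array([x0,y0]);v/=np.linalg.norm(v)
        k=((Q[:,:2]-[x0,y0])@v>.008)&(Q[:,2]<zb+.078)
        Qs.append(Q[k]); print(t,k.sum(),'rimz',np.round(np.percentile(Q[:,2],[97,99]),4))
    def f(v,Q):
        a=np.array([v[2],v[3],1]);a/=np.linalg.norm(a);w=Q-np.array([v[0],v[1],zb]);s=w@a
        return np.linalg.norm(w-np.outer(s,a),axis=1)-(.028+.005*s/.085)
    for Q,n in [(Qs[0],tags[0])]+([(Qs[1],tags[1]),(np.concatenate(Qs),'both')] if len(Qs)>1 else []):
        if len(Q)<40: continue
        r=least_squares(f,[x0,y0,0,0],args=(Q,),loss='soft_l1',f_scale=.0015);print(n,'base xy',np.round(r.x[:2],4),'tilt',np.round(r.x[2:],3),'rms',np.round(np.sqrt(np.mean(r.fun**2)),4))
    return r.x
E
python3 - <<'E'
from potfit import *
fit(['s9','c9'],.5425,-.272,.204)
# check same method on the standing pot and ring centre
fit(['side0','scene0'],.5165,.014,0.0)
for t in ('side0','scene0','side0'):
    p,d,c=load(t);P=cloud(c,d).reshape(-1,3)
    k=(np.hypot(P[:,0]-.5455,P[:,1]+.2755)<.06)&(P[:,2]>.118)&(P[:,2]<.14);Q=P[k]
    # outer+inner rim: circle fit by enclosing circle of rim top
    z=np.percentile(Q[:,2],98); T=Q[Q[:,2]>z-.004]; print(t,len(T),'z',round(z,4),cv2.minEnclosingCircle((T[:,:2]*1000).astype(np.float32)),cv2.fitEllipse((cv2.convexHull((T[:,:2]*1000).astype(np.float32)))))
E
```

```text
s9 2377 rimz [0.2886 0.2893]
c9 144 rimz [0.2885 0.2898]
s9 base xy [ 0.5433 -0.2748] tilt [0.001 0.011] rms 0.0015
c9 base xy [ 0.5529 -0.278 ] tilt [-0.167 -0.029] rms 0.0031
both base xy [ 0.5436 -0.2748] tilt [-0.008  0.011] rms 0.0018
side0 995 rimz [0.0859 0.0866]
scene0 399 rimz [0.0861 0.0873]
side0 base xy [0.5166 0.0143] tilt [ 0.003 -0.001] rms 0.0011
scene0 base xy [0.5153 0.0142] tilt [ 0.001 -0.003] rms 0.0007
both base xy [0.516  0.0142] tilt [ 0.001 -0.001] rms 0.0011
side0 524 z 0.1287 ((545.4501953125, -275.4930725097656), 40.8192253112793) ((545.4164428710938, -275.52978515625), (77.94043731689453, 80.93502807617188), 162.60537719726562)
scene0 165 z 0.1289 ((546.3009033203125, -275.1051330566406), 40.73715591430664) ((545.2981567382812, -273.72796630859375), (76.68136596679688, 80.24765014648438), 126.64117431640625)
side0 524 z 0.1287 ((545.4501953125, -275.4930725097656), 40.8192253112793) ((545.4164428710938, -275.52978515625), (77.94043731689453, 80.93502807617188), 162.60537719726562)
```

The fits give the pot base at (0.5434, -0.2748), z about 0.203, tilt about 0.01 rad, and the ring at (0.5455, -0.2753). I'll shift 2 mm in y and descend to just inside the ring mouth.

Emit:
play_rows --deltas '[[[0, 0, 0], [0.7, 0.1, 0.4], 5], [[0, 0, 0], [0.7, 0.1, 0.4], 5], [[0, 0, 0], [0.7, 0, 0.4], 5], [[0, 0, 0], [0.7, 0, 0.4], 5], [[0, 0, 0], [0.7, 0, 0.4], 5], [[0, 0, 0], [0.7, 0, 0.4], 5], [[0, 0, 0], [0.7, 0, 0.4], 5], [[0, 0, 0], [0.7, 0, 0.4], 5], [[0, 0, 0], [0.7, 0, 0.5], 5], [[0, 0, 0], [0, 0, 0], 5], [[0, 0, 0], [0, 0, 0], 5]]'

```text
clock: 18.45
ee_pos: [0.5488, -0.2884, 0.1709]
tcp_rot: [0.556, 0.664, -0.322, 0.382]
wrist_force: [-0.3, 0.9, -1.8]
width: 0.0605
```

```bash
python3 - <<'E'
from potfit import *
s,M=log(); snap('side','s10')
fit(['s10'],.5455,-.2755,.131)
cv2.imwrite('pics/o10.png',cv2.resize(cv2.imread('pics/s10.png')[220:460,220:460],(600,600)))
E
```

```text
t 18.45 p [ 0.5488 -0.2884  0.1709] q [ 0.177  0.57  -0.373  2.075  1.427  1.275 -1.006] w 0.0605 F [-0.3  0.9 -1.8]
x [-0.09   0.493 -0.866] y [ 0.985  0.174 -0.003] z [ 0.149 -0.853 -0.501]
s10 1887 rimz [0.215  0.2156]
s10 base xy [ 0.5457 -0.273 ] tilt [-0.001  0.011] rms 0.0015
```

View pics/o10.png

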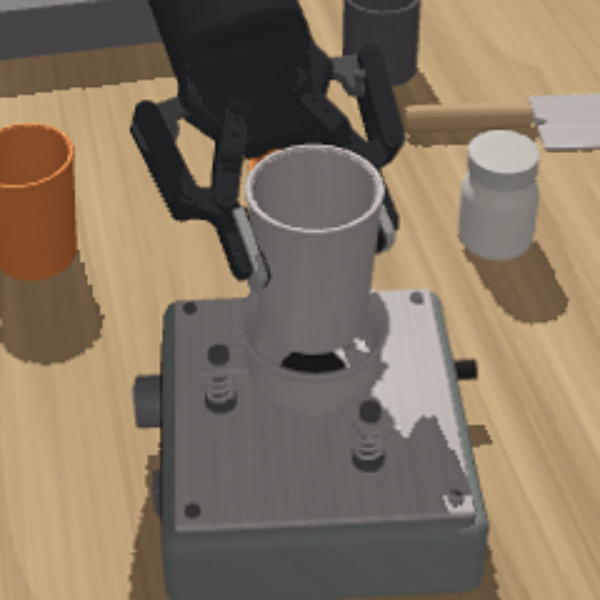

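Emit:
play_rows --deltas '[[[0, 0, 0], [0.3, 0, 0.3], 5], [[0, 0, 0], [0.3, 0, 0.3], 5], [[0, 0, 0], [0.3, 0, 0.2], 5], [[0, 0, 0], [0.3, 0, 0.2], 5], [[0, 0, 0], [0, 0, 0], 5], [[0, 0, 0], [0, 0, 0], 5]]'

```text
clock: 19.0
ee_pos: [0.5493, -0.291, 0.1559]
tcp_rot: [0.556, 0.664, -0.322, 0.382]
wrist_force: [0.1, -0.0, -2.3]
width: 0.0608
```

```bash
python3 - <<'E'
from potfit import *
s,M=log(); snap('side','s11')
fit(['s11'],.5455,-.2755,.135)
fit(['s11'],.5455,-.2755,.125)
E
```

```text
t 19.0 p [ 0.5493 -0.291   0.1559] q [ 0.176  0.599 -0.366  2.078  1.448  1.27  -1.038] w 0.0608 F [ 0.1 -0.  -2.3]
x [-0.089  0.493 -0.866] y [ 0.985  0.174 -0.002] z [ 0.15  -0.853 -0.501]
s11 1704 rimz [0.2    0.2007]
s11 base xy [ 0.5455 -0.2766] tilt [0.011 0.009] rms 0.0017
s11 1923 rimz [0.1999 0.2006]
s11 base xy [ 0.5459 -0.2761] tilt [0.006 0.01 ] rms 0.0016
```

Emit:
play_rows --deltas '[[[0, 0, 0], [0.2, 0, 0.1], 5], [[0, 0, 0], [0.2, 0, 0.1], 5], [[0, 0, 0], [0.2, 0, 0.1], 5], [[0, 0, 0], [0.2, 0, 0.1], 5], [[0, 0, 0], [0.1, 0, 0.1], 5], [[0, 0, 0], [0, 0, 0], 5], [[0, 0, 0], [0, 0, 0], 5]]'

```text
clock: 19.63
ee_pos: [0.5493, -0.2909, 0.1457]
tcp_rot: [0.556, 0.664, -0.322, 0.382]
wrist_force: [-0.3, 0.5, -1.3]
width: 0.0608
```

Emit:
play_rows --deltas '[[[0, 0, 0], [0.1, 0, 0.1], 5], [[0, 0, 0], [0.1, 0, 0], 5], [[0, 0, 0], [0.1, 0, 0.1], 5], [[0, 0, 0], [0, 0, 0], 5], [[0, 0, 0], [0, 0, 0], 5]]'

```text
clock: 20.05
ee_pos: [0.5495, -0.2913, 0.1429]
tcp_rot: [0.556, 0.664, -0.322, 0.383]
wrist_force: [-0.9, 0.6, 4.7]
width: 0.0607
```

Contact with the ring: about 6.5 N at TCP z 0.143. Pressing on in small steps.

Emit:
play_rows --deltas '[[[0, 0, 0], [0.1, 0, 0.1], 5], [[0, 0, 0], [0.1, 0, 0], 5], [[0, 0, 0], [0.1, 0, 0.1], 5], [[0, 0, 0], [0.1, 0, 0], 5], [[0, 0, 0], [0.1, 0, 0.1], 5], [[0, 0, 0], [0, 0, 0], 5], [[0, 0, 0], [0, 0, 0], 5]]'

```text
clock: 20.63
ee_pos: [0.5495, -0.2914, 0.137]
tcp_rot: [0.556, 0.664, -0.322, 0.383]
wrist_force: [-1.7, 2.3, 7.0]
width: 0.0603
```

```bash
python3 - <<'E'
from potfit import *
s,M=log(); snap('side','s12')
fit(['s12'],.5455,-.2755,.120)
cv2.imwrite('pics/o12.png',cv2.resize(cv2.imread('pics/s12.png')[220:460,220:460],(600,600)))
E
```

```text
t 20.63 p [ 0.5495 -0.2914  0.137 ] q [ 0.17   0.636 -0.359  2.082  1.471  1.27  -1.081] w 0.0603 F [-1.7  2.3  7. ]
x [-0.088  0.492 -0.866] y [ 0.985  0.174 -0.001] z [ 0.15  -0.853 -0.499]
s12 1528 rimz [0.1811 0.1819]
s12 base xy [ 0.5456 -0.2771] tilt [0.014 0.003] rms 0.0018
```

View pics/o12.png

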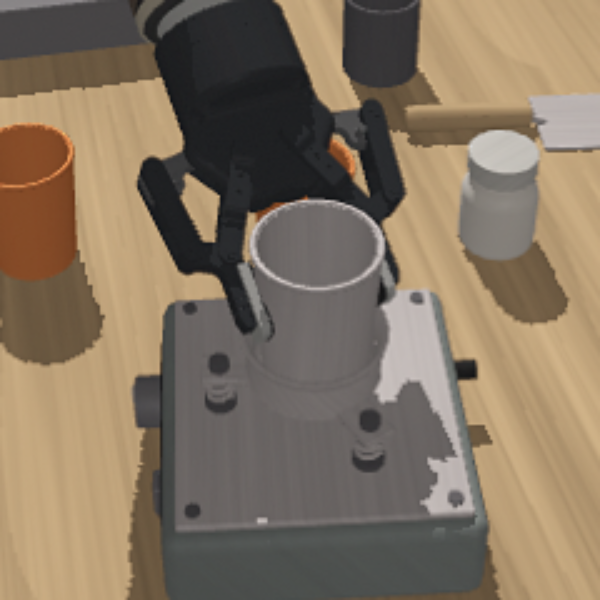

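Emit:
play_rows --deltas '[[[0, 0, 0], [0.1, 0, 0], 5], [[0, 0, 0], [0.1, 0, 0.1], 5], [[0, 0, 0], [0.1, 0, 0], 5], [[0, 0, 0], [0.1, 0, 0], 5], [[0, 0, 0], [0, 0, 0], 5], [[0, 0, 0], [0, 0, 0], 5]]' --squeeze 100

```text
clock: 21.18
ee_pos: [0.5494, -0.2911, 0.1338]
tcp_rot: [0.556, 0.663, -0.322, 0.384]
wrist_force: [-0.4, -2.0, 8.1]
width: 0.0605
```

Emit:
play_rows --deltas '[[[0, 0, 0], [0.1, 0, 0.1], 5], [[0, 0, 0], [0.1, 0, 0], 5], [[0, 0, 0], [0, 0, 0], 5], [[0, 0, 0], [0, 0, 0], 5], [[0, 0, 0], [0, 0, 0], 5]]'

```text
clock: 21.6
ee_pos: [0.5494, -0.2911, 0.1319]
tcp_rot: [0.556, 0.663, -0.323, 0.384]
wrist_force: [-1.5, -1.7, 9.4]
width: 0.0604
```

```bash
python3 - <<'E'
from potfit import *
s,M=log(); snap('side','s13')
fit(['s13'],.5455,-.2755,.120)
p,d,c=load('s13');P=cloud(c,d).reshape(-1,3)
r=np.hypot(P[:,0]-.5455,P[:,1]+.2755);k=(r>.036)&(r<.042)&(P[:,2]>.1)&(P[:,2]<.13)&(P[:,1]<-.29);print('ring top',np.round(np.percentile(P[k][:,2],[50,90,98]),4))
p,d,c=load('s9');P=cloud(c,d).reshape(-1,3)
r=np.hypot(P[:,0]-.5455,P[:,1]+.2755);k=(r>.036)&(r<.042)&(P[:,2]>.1)&(P[:,2]<.13)&(P[:,1]<-.29);print('ring top before',np.round(np.percentile(P[k][:,2],[50,90,98]),4))
E
```

```text
t 21.6 p [ 0.5494 -0.2911  0.1319] q [ 0.167  0.647 -0.357  2.083  1.477  1.273 -1.095] w 0.0604 F [-1.5 -1.7  9.4]
x [-0.086  0.49  -0.868] y [ 0.985  0.173 -0.   ] z [ 0.15  -0.854 -0.497]
s13 1392 rimz [0.176  0.1767]
s13 base xy [ 0.5451 -0.2773] tilt [0.019 0.006] rms 0.0018
ring top [0.1146 0.1165 0.1176]
ring top before [0.1198 0.1277 0.1283]
```

The ring is down about 11 mm with no head contact yet. Continuing in 1 mm steps.

Emit:
play_rows --deltas '[[[0, 0, 0], [0.1, 0, 0], 5], [[0, 0, 0], [0, 0, 0.1], 5], [[0, 0, 0], [0, 0, 0], 5], [[0, 0, 0], [0, 0, 0], 5]]'

```text
clock: 21.98
ee_pos: [0.5495, -0.2913, 0.1309]
tcp_rot: [0.556, 0.663, -0.323, 0.384]
wrist_force: [-2.4, -0.0, 11.0]
width: 0.0603
```

Emit:
play_rows --deltas '[[[0, 0, 0], [0.1, 0, 0], 5], [[0, 0, 0], [0, 0, 0], 5], [[0, 0, 0], [0, 0, 0], 5]]'

```text
clock: 22.23
ee_pos: [0.5494, -0.2913, 0.1308]
tcp_rot: [0.556, 0.662, -0.323, 0.385]
wrist_force: [-1.5, -0.3, 14.9]
width: 0.0604
```

Head contact: z has stopped at 0.1308 and the force is rising. Adding a little more push for margin.

Emit:
play_rows --deltas '[[[0, 0, 0], [0.1, 0, 0], 5], [[0, 0, 0], [0, 0, 0], 5], [[0, 0, 0], [0, 0, 0], 5]]'

```text
clock: 22.48
ee_pos: [0.5494, -0.2913, 0.1308]
tcp_rot: [0.556, 0.661, -0.323, 0.385]
wrist_force: [-3.1, -0.8, 18.0]
width: 0.0602
```

Emit:
play_rows --deltas '[[[0, 0, 0], [0.1, 0, 0.1], 5], [[0, 0, 0], [0, 0, 0], 5], [[0, 0, 0], [0, 0, 0], 5], [[0, 0, 0], [0, 0, 0], 5], [[0, 0, 0], [0, 0, 0], 5], [[0, 0, 0], [0, 0, 0], 5]]'

```text
clock: 22.98
ee_pos: [0.5495, -0.2915, 0.1308]
tcp_rot: [0.556, 0.661, -0.324, 0.386]
wrist_force: [-7.0, 4.2, 27.0]
width: 0.0601
```

```bash
python3 - <<'E'
from potfit import *
s,M=log(); snap('side','s14');snap('scene','c14')
fit(['s14'],.5455,-.2755,.118)
fit(['s14'],.5455,-.2755,.113)
p,d,c=load('s14');P=cloud(c,d).reshape(-1,3)
r=np.hypot(P[:,0]-.5455,P[:,1]+.2755);k=(r>.036)&(r<.042)&(P[:,2]>.1)&(P[:,2]<.13)&(P[:,1]<-.29);print('ring top',np.round(np.percentile(P[k][:,2],[50,90,98]),4))
T=P[(r<.045)&(P[:,2]>.1715)&(P[:,2]<.18)];print('rim circle',cv2.minEnclosingCircle((T[:,:2]*1000).astype(np.float32)))
a=cv2.imread('pics/c14.png')[110:410,150:550];b=cv2.imread('pics/s14.png')[150:450,150:450];cv2.imwrite('pics/o14.png',np.hstack([cv2.resize(a,(450,338)),cv2.resize(b,(338,338))]))
log()
E
```

```text
t 22.98 p [ 0.5495 -0.2915  0.1308] q [ 0.165  0.653 -0.355  2.083  1.482  1.278 -1.104] w 0.0601 F [-7.   4.2 27. ]
x [-0.083  0.485 -0.871] y [0.985 0.172 0.001] z [ 0.15  -0.857 -0.492]
s14 1409 rimz [0.1749 0.1756]
s14 base xy [ 0.5454 -0.2775] tilt [0.016 0.002] rms 0.0018
s14 1513 rimz [0.1748 0.1755]
s14 base xy [ 0.5458 -0.2773] tilt [0.008 0.004] rms 0.0017
ring top [0.1134 0.1156 0.1164]
rim circle ((544.3980712890625, -270.0296936035156), 40.86199188232422)
t 23.08 p [ 0.5495 -0.2916  0.1308] q [ 0.165  0.653 -0.355  2.083  1.482  1.278 -1.104] w 0.0603 F [-7.3  4.3 27.2]
x [-0.083  0.485 -0.87 ] y [0.985 0.172 0.001] z [ 0.15  -0.857 -0.492]
```

View pics/o14.png

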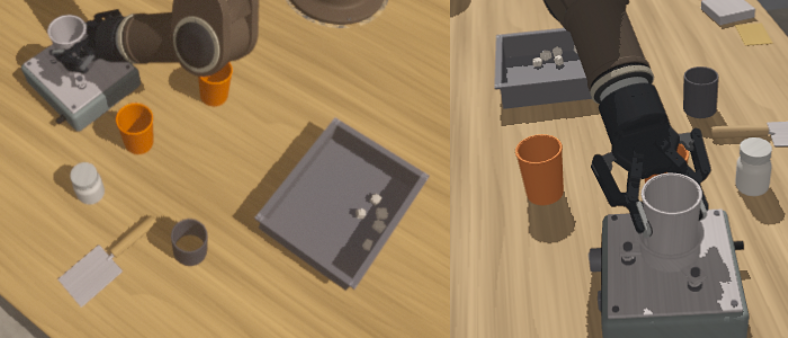

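The pot is seated: its base is at about 0.089 (the head's height), the ring is down about 12 mm, and the wrist reads 27 N up. All five lumps are in the tray and the bystanders look undisturbed. I'll hold briefly, check the state and hand in.

Emit:
play_rows --deltas '[[[0, 0, 0], [0, 0, 0], 5], [[0, 0, 0], [0, 0, 0], 5], [[0, 0, 0], [0, 0, 0], 5], [[0, 0, 0], [0, 0, 0], 5], [[0, 0, 0], [0, 0, 0], 5], [[0, 0, 0], [0, 0, 0], 5], [[0, 0, 0], [0, 0, 0], 5], [[0, 0, 0], [0, 0, 0], 5]]'

```text
clock: 23.75
ee_pos: [0.5495, -0.2915, 0.1308]
tcp_rot: [0.556, 0.661, -0.324, 0.386]
wrist_force: [-6.9, 3.5, 27.2]
width: 0.0603
```

```bash
python3 - <<'E'
from h import *
p,d,c=load('c14');P=cloud(c,d);V=p.max(2).astype(int)
m=((V>130)|((P[...,2]>.012)&(V>95)))&(abs(P[...,0]-.475)<.105)&(abs(P[...,1]-.275)<.075)&(P[...,2]>.008)&(P[...,2]<.04)
n,l,st,ce=cv2.connectedComponentsWithStats(m.astype(np.uint8))
for i in range(1,n):
    if st[i,4]>12: print(st[i].tolist(),np.round(P[l==i].mean(0)-[.475,.275,.004],3))
for nm,q in (('flask',(.695,.107,.07)),('jar',(.716,-.105,.075)),('spat',(.737,.016,.018))):
    k=(np.hypot(P[...,0]-q[0],P[...,1]-q[1])<.06)&(P[...,2]>q[2]-.008)&(P[...,2]<q[2]+.01); T=P[k]; print(nm,cv2.minEnclosingCircle((T[:,:2]*1000).astype(np.float32)))
log(); hand_in()
E
```

```text
[479, 282, 10, 9, 59] [-0.049  0.047  0.011]
[466, 295, 9, 9, 62] [-0.006  0.038  0.014]
[485, 294, 9, 10, 69] [-0.03   0.067  0.013]
[481, 305, 8, 8, 37] [-0.007  0.071  0.012]
[472, 322, 7, 8, 26] [0.037 0.072 0.014]
flask ((694.6024169921875, 107.6586685180664), 30.523313522338867)
jar ((715.3765869140625, -103.96708679199219), 24.072925567626953)
spat ((738.1328125, 15.381792068481445), 48.161033630371094)
t 23.75 p [ 0.5495 -0.2915  0.1308] q [ 0.165  0.653 -0.356  2.083  1.482  1.278 -1.104] w 0.0603 F [-6.9  3.5 27.2]
x [-0.083  0.485 -0.87 ] y [0.985 0.172 0.001] z [ 0.15  -0.857 -0.492]
the job is handed in; nothing more can be done
```

I tipped all five lumps into the grey tray and stood the empty pot in the ring. I pressed it onto the vibrating head and handed in at 23.75 s, still gripping it and holding it down.

**Last checks:**
- **Lumps:** all five were measured inside the tray, within 50 mm of its centre in x and 72 mm in y, and resting on the floor.
- **Pot in the ring:** the base is about 2 mm off the ring's centre and about 89 mm above the bench, which matches the head's face. The tilt is under 0.02 rad.
- **Ring travel:** it measured about 12 mm down by its rim, so the margin over the required 11 mm is small. The arm stopped sinking at 0.1308 m while the force kept rising, so the pot does stand on the head.
- **Force:** the wrist reads a steady 27 N upward. I work that out as roughly 18 N on the head, but I could not measure that force directly.
- **Side force:** about 8 N remains sideways at the wrist.
- **Bystanders:** the flask, jar and spatula measured within about 2 mm of where they started.

**Disagreements:**
- The scene camera's fit of the pot above the ring differed from the side camera's by about 10 mm and showed a tilt. It saw only a few points of the pot, so I used the side camera.
- In the last picture, a circle drawn round the pot's rim points also disagreed (41 mm radius, centre about 7 mm off). It probably took in parts of the fingers, so I set it aside.

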